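# Turn the pan lid over against the splash guard and cover the pan

## Task

The green lid of the open pan has been set down inside-up on its handle: tip it up against the steel splash guard until it leans there with its handle facing out, then pick it up and cover the open pan of potatoes with it, lowered on rather than dropped, handle up and seated flat in the rim all round. Do not shift or knock over the pans or the other things on the counter.

Things in the scene. Friction and masses are not known exactly. Their poses are not given: they have to be found in the camera images.
- lid: Green plastic pan lid, 0.32 kg: flange 162 (x) x 176 (y) x 4 mm, below it a stepped recess that drops into the pan: 128 x 142 mm 6 mm deep, its middle 121 x 135 mm 10 mm deep. Origin at the middle of the flange's underside; z out of its top (handle side). A half turn about z makes no difference. It slides on the counter when pushed.
- lid_mid (a point): Middle of the lid's flange, half-way through its thickness; lid's axes. At the start the lid is inside-up (z down), propped on its handle: its -x edge, on the guard's side, touches the counter; its +x edge, away from the guard, stands about 64 mm clear of the counter, so that fingertips fit under it.
- lid_handle (a point): Middle of the lid's black handle, 20 mm from lid_mid along z; lid's axes. A bridge 60 mm long (y), 14 mm wide (x), top 32 mm above the flange; legs and bar 5 mm thick, open between. Grip it over its length or width; gripped over its length, the lid can turn about the line between the fingers when an edge is pressed on something. Lid flat on the counter, handle up: this point is 32 mm high.
- splash_guard: Fixed steel splash guard on the left: flat panel 380 mm long (y), 215 mm high, leaning back 15 degrees. Origin mid-way along the line where its front face meets the counter; x level, from the front towards the back (away from the lid), z up. With its lower edge at this line the lid tips past upright and stays leaning, 55 to 75 degrees steep; its lower edge may creep out up to 35 mm.
- pan_rim (a point): Centre of the mouth of the open steel pan of potatoes, level with its rim's top, 100 mm above the counter; z up, x along the rim's 162 mm side, y along its 176 mm side. Mouth 136 x 150 mm, rim 13 mm wide. Seated, the lid's flange lies on the rim: lid_mid 2 mm above this point, x and y sides parallel to the pan's.
- open_pan: The same open pan, 162 x 176 mm and 100 mm high; 2.4 kg, loose; origin under its middle. It may stand in either of two places on the right, the covered pan in the other.
- covered_pan: A like pan, already closed with a blue lid; 136 mm high to the top of its handle; origin under its middle. To be left alone.
- shaker: Steel shaker, 48 mm across, 78 mm high; origin under its middle. To be left alone.
- bench_scraper: Bench scraper lying flat, steel blade 150 x 110 mm with a black grip 22 mm high; origin under the joint of blade and grip. To be left alone.
- deli_tubs: White round food tub, 118 mm across, 78 mm high; origin under its middle. To be left alone.
Things that resemble listed ones, but are neither listed nor needed, are in the scene too. What is meant by the bench_scraper is not orange or purple, and is the larger of those in its own colour.

How it is judged:
By the outcome, as a careful person would: the job done as asked, in the order asked, and still so for the second after the job is handed in, with the robot touching nothing.
It also fails if it takes over 58 s, if anything falls off the work surface, if the arm or the gripper's body presses on something with over 40 N, if the wrist force passes 120 N, or if a joint passes its speed limit or range.

## Robot

A 7-joint arm with a two-finger parallel gripper is mounted at the origin on the work surface. World frame = base frame: x ahead of the robot, y to its left, z up, the work surface at z = 0. Lengths are in m, angles in degrees, forces in N, time in s.
With the tool pointing down it reaches from about 0.4 to 0.875 m from the base axis. Payload 6.5 kg.
Tool frame: the origin (TCP) lies at the very end of the fingers, on their centre line; the grasp point (between the pads) lies arm.grip_depth behind it (arm.grip_depth is the distance from the TCP to the grasp point, in m); y points along the fingers, z is the direction in which the jaws open and shut, and the axes are right-handed (so a half turn about y gives the same grasp; the last joint's range is limited). The gripper opens to 88 mm and grips with 3 to 60 N. Pads are 18 mm wide; open, the fingers measure 123 mm over their backs; the gripper's body (75 mm by 187 mm) begins 45 mm behind the grasp point.
Start: joints at [73.442, 30.733, -0.252, 88.115, 0.149, 61.152, -4.079], TCP at [0.144, -0.634, 0.239] pointing down, gripper open.
Joint ranges: [-154.64, 154.64], [-21.42, 123.67], [-72.66, 72.17], [13.99, 137.28], [-74.86, 254.86], [10.95, 109.41], [-158.01, 158.01]. Speed limits (degrees/s): [136.94, 136.94, 180, 180, 180, 180, 180].

## Interface

Orientations are given as [roll, pitch, yaw] about the fixed x, y, z axes, in that order (R = Rz(yaw) Ry(pitch) Rx(roll)).
In Python, from cell import arm gives the robot as it stands.
- The arm moves only by the tool step_arm, never from a script. Its argument "moves" is a list of rows, each a list of 2 entries, a list of its own where there are three numbers: the shift along the tool's x, y, z in mm, then the turn, a rotation vector about the tool's x, y, z in rad. In form: [[[dx, dy, dz], [ax, ay, az]], ...]. A call has 1 to 10 rows; each row is the pose to reach, as a shift and turn from the pose commanded when the call began, along the tool's axes at that moment; what a row does not reach only later rows make up. A row lasts 1/8 s, in which the tool goes at most 62.5 mm and 10.7 degrees, less where a joint would pass 70% of its speed; a pose out of reach is approached as far as the arm can. A call with a gripper value outside its range is refused whole. "gripper" is the opening, from 0 (shut) to 1 (fully open), set as the call begins (left out, the last holds). The fingers move at their own pace and stop on an object; "grip_force" is the grip in N (left out, the last holds). Time passes only in rows, so rows that repeat a pose let the fingers close. It gives the time, the measured TCP pose, the force and the opening at its end, in the units of the state.
- arm.observe(): the state, without advancing time (a new reading comes with each control period).
- arm.snapshot(name): name is "scene" or "top" or "wrist"; returns a dict with "color" (420x560x3 uint8, blue, green, red), "fx", "fy", "cx", "cy" (pixels), "extrinsics" (4x4, takes a point from camera to world coordinates). Camera axes: x right, y up, looking along -z (the intrinsics and any distortion apply to the point x, -y, -z); pixel columns grow to the right and rows downward; lengths in m; the calibration is good to about 2 mm. The wrist camera is an equidistant fisheye: a pixel r from the principal point sees the ray r / f radians off the axis. A picture is of the moment at which its call begins. There is no depth.
- arm.close_job(): hands the job in, once; it reports no verdict.
The state is a dict: "time_s": time; "qpos": joint angles; "qvel": joint speeds; "effort": joint torques, N m; "position": TCP position; "orientation": TCP orientation; "wrist_force": force on the tool from outside, world axes, zero at the start; "moment": the same for the moment, N m; "opening": opening from 0.0 (shut) to 1.0 (fully open).
Only numpy, scipy, OpenCV 4.12 (cv2) and the standard library are available. Lean on these libraries where they do the work, as an engineer would, in place of code of your own. Each camera call takes 0.05 s, during which the arm holds its last target.

## Working session

There is one attempt and no reset: what is moved stays moved. The work goes in short steps, Python scripts to look and compute and a tool call to move; the robot and the scene stay as the last step left them, time stands still between calls to the robot, and variables do not carry over. Pictures are saved under pics/ and viewed, and the job is handed in when it is done.

Besides the shell and the picture viewer there is one more tool, called after "Request:" by a JSON object that holds its "op" and its "data". step_arm: Moves the arm, as the interface text tells. Its arguments: {"type":"object","properties":{"moves":{"type":"array"},"gripper":{"type":"number"},"grip_force":{"type":"number"}},"required":["moves"]}

```bash
ls; mkdir -p pics
python3 - <<'E'
from cell import arm
import cv2
s=arm.observe(); print(s); print(arm.grip_depth)
for n in("scene","top","wrist"):
    d=arm.snapshot(n); cv2.imwrite(f"pics/{n}0.png",d["color"]); print(n,d["fx"],d["fy"],d["cx"],d["cy"],d["extrinsics"],[k for k in d])
E
```

```text
pics
{'time_s': 0.0, 'qpos': array([73.441869  , 30.77694396, -0.25434949, 88.16982467,  0.14880923,
       61.15137348, -4.08058382]), 'qvel': array([ 0.01634644,  0.04295995,  0.05816061,  0.01089156,  0.05904751,
       -0.03905126,  0.04815239]), 'effort': array([ 6.14380788e-04, -5.70961118e+01,  9.91429612e-01, -2.51594442e+01,
       -5.61243994e-02,  1.79528858e-02,  1.76899248e-04]), 'position': array([ 0.14347174, -0.63334598,  0.23785127]), 'orientation': array([-9.00975593e+01, -7.02931795e-03, -1.67231896e+02]), 'wrist_force': array([ 0.8952779 ,  0.50580206, -0.29777199]), 'moment': array([ 0.03166166, -0.03136087,  0.01748048]), 'opening': 0.9966310944289846}
0.0187
scene 427.867016726067 427.867016726067 277.8045739285524 215.74956490187657 [[ 7.55512876e-01 -5.54795808e-01  3.48427763e-01  8.79813077e-01]
 [ 6.55133793e-01  6.39732553e-01 -4.01922844e-01 -5.74549452e-01]
 [ 8.45270988e-05  5.31924686e-01  8.46791664e-01  1.16516271e+00]
 [ 0.00000000e+00  0.00000000e+00  0.00000000e+00  1.00000000e+00]] ['color', 'fx', 'fy', 'cx', 'cy', 'extrinsics']
top 532.9611102320068 532.9611102320068 274.6220707955777 215.35432349799913 [[ 0.02030626  0.99545643 -0.09302775  0.31037184]
 [-0.99975907  0.01944183 -0.01018922 -0.06793514]
 [-0.0083343   0.09321224  0.99561138  1.60655383]
 [ 0.          0.          0.          1.        ]] ['color', 'fx', 'fy', 'cx', 'cy', 'extrinsics']
wrist 325.19226210127806 325.19226210127806 279.20785232383406 213.34119095281983 [[ 2.20696102e-01  9.43064720e-01  2.48841645e-01  2.06955473e-01]
 [-9.75342613e-01  2.13357259e-01  5.64399456e-02 -6.19133523e-01]
 [ 1.34350076e-04 -2.55161937e-01  9.66898324e-01  3.84365213e-01]
 [ 0.00000000e+00  0.00000000e+00  0.00000000e+00  1.00000000e+00]] ['color', 'fx', 'fy', 'cx', 'cy', 'extrinsics']
```

View pics/scene0.png

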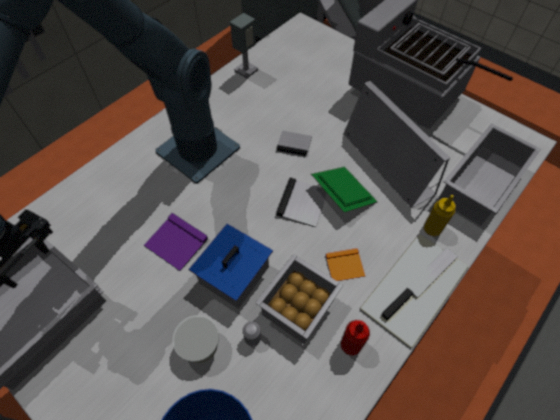

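View pics/top0.png

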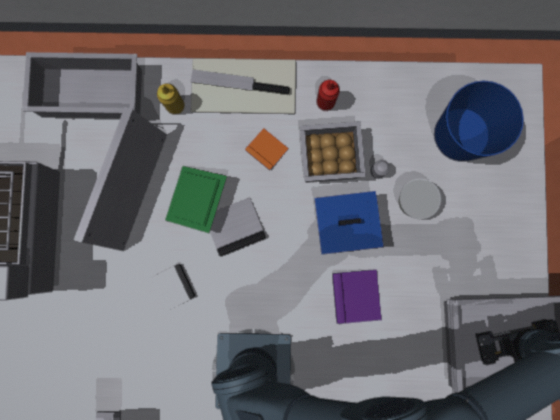

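View pics/wrist0.png

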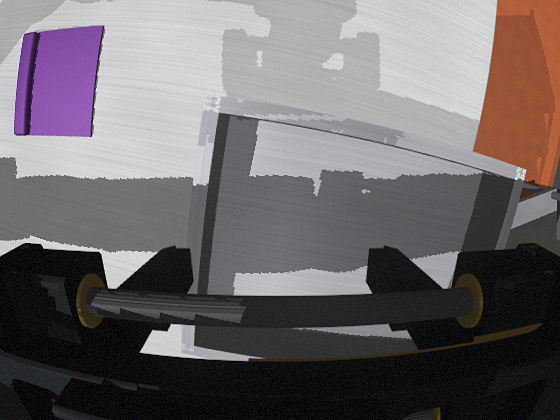

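The top view shows the open pan with potatoes at (332,152), the blue covered pan at (350,222) and the green lid at (195,198). The guard panel is at (125,180). The real scraper (steel, larger) is at (240,228), with a smaller one at (180,285), the tub at (420,200) and the shaker at (380,168). Next I'll measure.

```bash
cat > h.py <<'E'
import numpy as np, cv2
from scipy.spatial.transform import Rotation as Ro
def ray(d,u,v):
    E=d["extrinsics"]; x=(u-d["cx"])/d["fx"]; y=(v-d["cy"])/d["fy"]
    if d.get("fish"):
        r=np.hypot(x,y); k=np.sin(r)/r if r>1e-9 else 1; c=np.array([x*k,-y*k,-np.cos(r)])
    else: c=np.array([x,-y,-1.])
    c=E[:3,:3]@c; return E[:3,3].copy(),c/np.linalg.norm(c)
def onz(d,u,v,z):
    o,c=ray(d,u,v); return o+c*(z-o[2])/c[2]
def onplane(d,u,v,p,n):
    o,c=ray(d,u,v); return o+c*(np.dot(p-o,n)/np.dot(c,n))
def tri(rs):
    A=sum(np.eye(3)-np.outer(c,c) for o,c in rs); b=sum((np.eye(3)-np.outer(c,c))@o for o,c in rs)
    p=np.linalg.solve(A,b); return p,[np.linalg.norm((np.eye(3)-np.outer(c,c))@(p-o)) for o,c in rs]
def proj(d,P):
    E=d["extrinsics"]; c=E[:3,:3].T@(np.asarray(P)-E[:3,3]); 
    if d.get("fish"):
        r=np.hypot(c[0],c[1]); t=np.arctan2(r,-c[2]); return d["cx"]+d["fx"]*t*c[0]/r, d["cy"]-d["fy"]*t*c[1]/r
    return d["cx"]-d["fx"]*c[0]/c[2], d["cy"]+d["fy"]*c[1]/c[2]
def snap(n):
    from cell import arm
    d=arm.snapshot(n); d["fish"]=n=="wrist"; return d
def crop(d,u0,v0,u1,v1,k,f):
    c=cv2.resize(d["color"][v0:v1,u0:u1],None,fx=k,fy=k,interpolation=cv2.INTER_CUBIC); cv2.imwrite(f,c)
def green(im):
    h=cv2.cvtColor(im,cv2.COLOR_BGR2HSV); return cv2.inRange(h,(45,100,25),(80,255,255))
E
python3 - <<'E'
from h import *
import pickle
S=snap("scene");T=snap("top");pickle.dump((S,T),open("st0.pkl","wb"))
crop(S,300,70,460,220,5,"pics/s1.png");crop(T,70,100,270,260,4,"pics/t1.png")
crop(T,290,110,400,190,7,"pics/t2.png");crop(S,240,240,360,350,5,"pics/s2.png")
for n,d in(("S",S),("T",T)):
    c,_=cv2.findContours(green(d["color"]),cv2.RETR_EXTERNAL,cv2.CHAIN_APPROX_NONE)
    c=max(c,key=cv2.contourArea); print(n,cv2.contourArea(c)); h=cv2.convexHull(c)
    print(cv2.approxPolyDP(h,3,True)[:,0].tolist())
E
```

```text
S 1442.0
[[313, 174], [344, 167], [375, 201], [343, 211]]
T 2457.5
[[183, 167], [225, 176], [208, 231], [166, 219]]
```

View pics/s1.png

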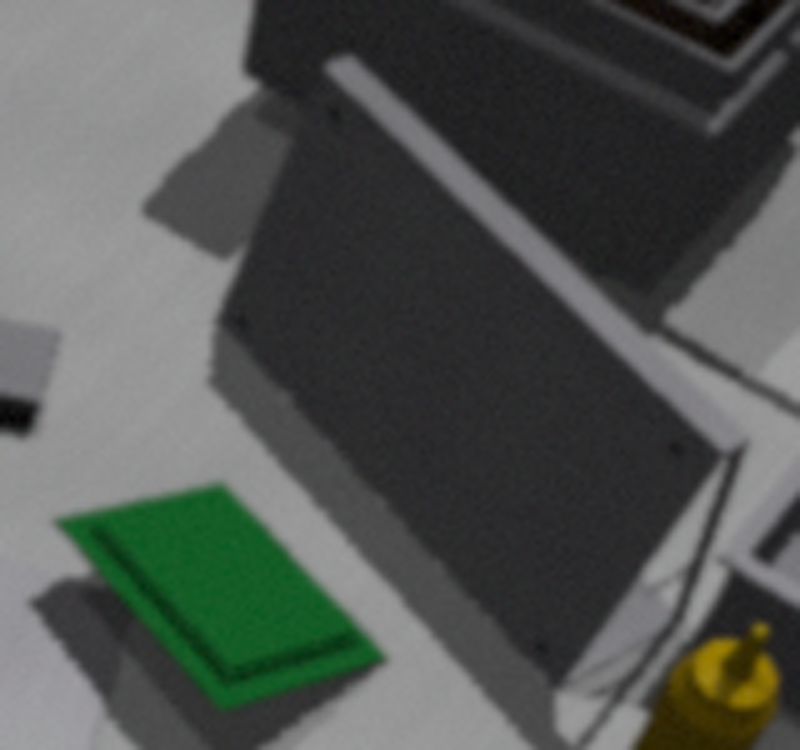

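View pics/t1.png

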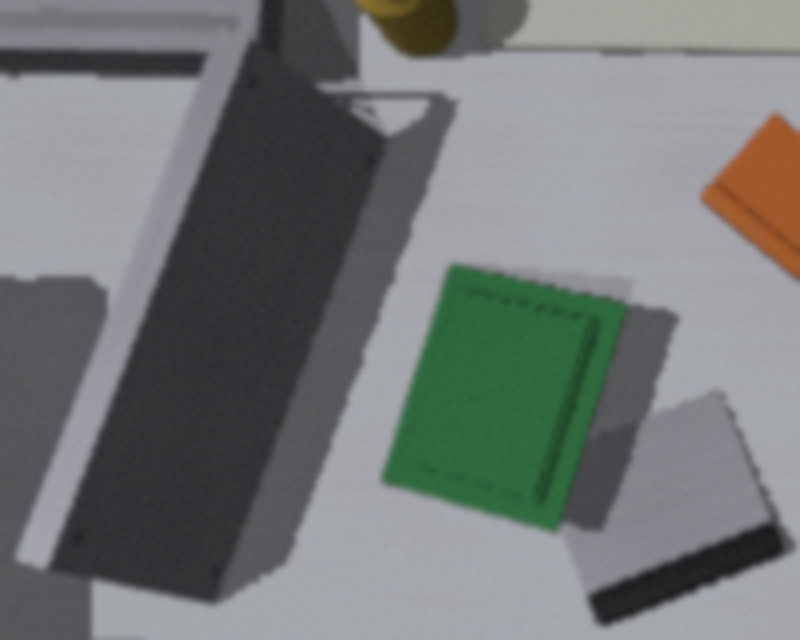

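View pics/t2.png

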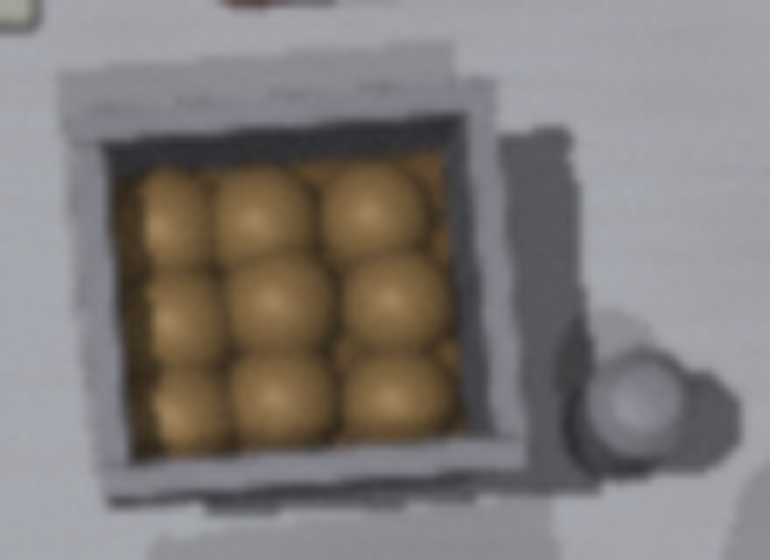

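View pics/s2.png

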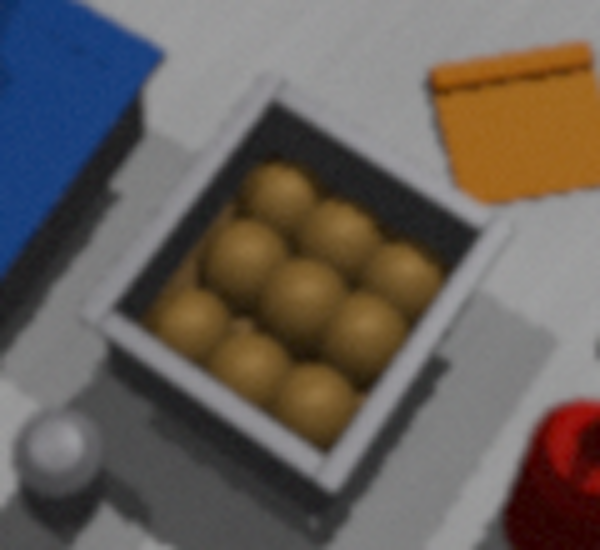

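Run:
```python
from h import *
import pickle
np.set_printoptions(precision=4,suppress=True)
S,T=pickle.load(open("st0.pkl","rb"))
print("GUARD base T",onz(T,166.2,136.2,0),onz(T,123.7,250.7,0)," base S",onz(S,411,208,0),onz(S,344,135,0))
for n,t,s in(("topA",(133.7,110),(300+722/5,70+455/5)),("topB",(83,242.5),(300+330/5,70+70/5)),
 ("baseA",(166.2,136.2),(300+560/5,70+690/5)),("baseB",(123.7,250.7),(300+217/5,70+322/5))):
    print(n,*tri([ray(T,*t),ray(S,*s)]))
L={}
for n,t,s in(("guard,far",(183,167),(344,167)),("free,far",(226,176),(376,202)),("free,near",(208.5,231.5),(343,211)),("guard,near",(166,219.5),(312,174))):
    pass
# order by world: use scene candidates
sc=[(344,167),(376.5,201.5),(344,211.5),(312,174)]
tc=[(183,166.5),(225.7,176),(209,231.7),(166,219.5)]
for i,t in enumerate(tc):
    for j,s in enumerate(sc):
        p,r=tri([ray(T,*t),ray(S,*s)])
        if max(r)<.01: print("lid",t,s,p,np.round(r,4)); 
# pan
for n,c in(("outer",[(268,80),(508,228),(325,488),(88,318)]),("inner",[(278,97),(478,232),(325,455),(118,310)])):
    P=[onz(S,240+a/5,240+b/5,.1) for a,b in c]; P=np.array(P); print("S",n,P[:,:2].tolist(),"c",P.mean(0),"sides",np.linalg.norm(np.diff(P,axis=0),axis=1))
    print([np.degrees(np.arctan2(*(P[(i+1)%4]-P[i])[[1,0]])) for i in range(4)])
P=np.array([onz(T,290+a/7,110+b/7,.1) for a,b in[(105,148),(465,115),(490,437),(132,462)]]);print("T inner",P[:,:2].tolist(),P.mean(0),np.linalg.norm(np.diff(P,axis=0),axis=1));print([np.degrees(np.arctan2(*(P[(i+1)%4]-P[i])[[1,0]])) for i in range(4)])
P=np.array([onz(T,290+a/7,110+b/7,.1) for a,b in[(68,102),(492,85),(524,460),(100,494)]]);print("T outer",P[:,:2].tolist(),P.mean(0),np.linalg.norm(np.diff(P,axis=0),axis=1))
```

```text
GUARD base T [0.6984 0.2869 0.    ] [0.3445 0.4015 0.    ]  base S [0.7082 0.2849 0.    ] [0.3549 0.3996 0.    ]
topA [0.7227 0.3348 0.2036] [np.float64(0.003458587361483555), np.float64(0.003458587361483616)]
topB [0.364  0.455  0.2026] [np.float64(0.005622763009868915), np.float64(0.005622763009868765)]
baseA [ 0.7055  0.2927 -0.0128] [np.float64(0.004690112135756238), np.float64(0.00469011213575608)]
baseB [ 0.3464  0.4054 -0.008 ] [np.float64(0.0022685970821748566), np.float64(0.0022685970821748097)]
lid (183, 166.5) (376.5, 201.5) [ 0.6071  0.2335 -0.0033] [0.0018 0.0018]
lid (225.7, 176) (344, 167) [0.5389 0.0768 0.2687] [0.0072 0.0072]
lid (225.7, 176) (344, 211.5) [0.5684 0.0941 0.0605] [0.0004 0.0004]
lid (209, 231.7) (312, 174) [0.4048 0.1387 0.0652] [0.0023 0.0023]
lid (166, 219.5) (344, 167) [0.4423 0.2781 0.0004] [0.0012 0.0012]
lid (166, 219.5) (344, 211.5) [ 0.4623  0.3436 -0.3388] [0.0093 0.0093]
S outer [[0.5610986864148414, -0.13993777122778223], [0.7141453423816956, -0.12370511640886989], [0.7278615059508837, -0.2956584681460524], [0.578771580096672, -0.30755410172
[... 451 characters left out ...]
65291265063), np.float64(-84.56235996026439), np.float64(-175.00542761115005), np.float64(95.97791665039189)]
T inner [[0.6964277613344653, -0.1350582343945898], [0.7129618104503872, -0.28290082101593617], [0.5790509788838523, -0.2938966915163444], [0.5659722633406574, -0.1480327085421398]] [ 0.6386 -0.215   0.1   ] [0.1488 0.1344 0.1464]
[np.float64(-83.61881342970626), np.float64(-175.30578161688774), np.float64(95.12365457362004), np.float64(5.6796842688715)]
T outer [[0.7154698604189641, -0.11953339029357454], [0.7257681585982076, -0.29392742451822645], [0.5698177438065436, -0.30779466280328593], [0.5525255738037116, -0.13517775107540453]] [ 0.6409 -0.2141  0.1   ] [0.1747 0.1566 0.1735]
```

```bash
cat > plan.py <<'E'
from h import *
import json
a=np.radians(18.0); n=np.array([np.sin(a),np.cos(a),0]); u=np.array([np.cos(a),-np.sin(a),0]); zz=np.array([0,0,1.])
def Rth(th,yawoff=0):
    t=np.radians(th); d=np.cos(t)*n-np.sin(t)*zz; x=-np.sin(t)*n-np.cos(t)*zz
    return Ro.from_euler('z',yawoff,degrees=True).as_matrix()@np.c_[x,d,u]
def load():
    j=json.load(open("cmd.json")); return np.array(j["p"]),np.array(j["R"])
def save(p,R): json.dump({"p":list(map(float,p)),"R":np.asarray(R).tolist()},open("cmd.json","w"))
def rows(wps):
    p0,R0=load()
    print([[np.round(R0.T@(p-p0)*1000,1).tolist(),np.round(Ro.from_matrix(R0.T@R).as_rotvec(),3).tolist()] for p,R in wps])
def arrive(p,R): save(p,R)   # after a move whose last row was this pose
def meas():
    from cell import arm
    s=arm.observe(); R=Ro.from_euler('xyz',s["orientation"],degrees=True).as_matrix(); return s,s["position"],R
def path(p1,R1,k):
    from scipy.spatial.transform import Slerp
    p0,R0=load(); sl=Slerp([0,1],Ro.from_matrix([R0,R1]))
    return [(p0+(p1-p0)*t,sl(t).as_matrix()) for t in np.linspace(0,1,k+1)[1:]]
E
python3 - <<'E'
from plan import *
np.set_printoptions(precision=4,suppress=True)
save([.144,-.634,.239],Ro.from_euler('xyz',[-90,0,-167.23],degrees=True).as_matrix())
print(u*.423+n*.222)
# arc
p1=u*.423+n*.222; 
az0,r0=np.arctan2(-.634,.144),np.hypot(.634,.144); az1,r1=np.arctan2(p1[1],p1[0]),np.hypot(*p1[:2])
y0,y1=-167.23,-108.
w=[]
for t in np.linspace(0,1,17)[1:]:
    az=az0+(az1-az0)*t; r=r0+(r1-r0)*t; z=min(.239+.6*t,.32) if t<.7 else .32-(t-.7)/.3*.12
    w.append((np.array([r*np.cos(az),r*np.sin(az),z]),Ro.from_euler('xyz',[-90,0,y0+(y1-y0)*t],degrees=True).as_matrix()))
print(w[9][0],w[-1][0]); rows(w[:10])
save(*w[9]); rows(w[10:])
import pickle;S,T=pickle.load(open("st0.pkl","rb"))
for q in[(211,232),(250,198),(264,230),(221,256)]: 
    P=onz(T,*q,0); print("scr",P, P@n,P@u)
E
```

```text
[0.4709 0.0804 0.    ]
[ 0.4997 -0.211   0.32  ] [0.4709 0.0804 0.2   ]
[[[-60.5, -37.5, -13.7], [-0.0, -0.065, 0.0]], [[-118.4, -75.0, -32.9], [-0.0, -0.129, 0.0]], [[-173.3, -81.0, -57.2], [-0.0, -0.194, 0.0]], [[-224.6, -81.0, -86.3], [-0.0, -0.258, 0.0]], [[-272.1, -81.0, -119.7], [0.0, -0.323, 0.0]], [[-315.2, -81.0, -157.0], [0.0, -0.388, 0.0]], [[-353.9, -81.0, -197.5], [-0.0, -0.452, 0.0]], [[-387.7, -81.0, -240.9], [-0.0, -0.517, 0.0]], [[-416.6, -81.0, -286.6], [0.0, -0.581, 0.0]], [[-440.4, -81.0, -333.9], [0.0, -0.646, 0.0]]]
[[[-44.1, -0.0, -27.5], [0.0, -0.065, 0.0]], [[-84.5, 20.0, -58.7], [-0.0, -0.129, -0.0]], [[-120.9, 45.0, -93.0], [-0.0, -0.194, 0.0]], [[-153.0, 70.0, -130.0], [0.0, -0.258, 0.0]], [[-180.8, 95.0, -169.2], [0.0, -0.323, 0.0]], [[-204.0, 120.0, -210.1], [-0.0, -0.388, 0.0]]]
scr [0.4062 0.1397 0.    ] 0.2583989577674881 0.34316596565249585
scr [0.512  0.0244 0.    ] 0.18138882359140948 0.47937827873746924
scr [ 0.4154 -0.0203  0.    ] 0.10905417252535102 0.40138344834329237
scr [0.3345 0.1073 0.    ] 0.20544525094545987 0.2849954742184689
```

Request:
{"op": "step_arm", "data": {"moves": [[[-60, -38, -14], [0, -0.065, 0]], [[-118, -75, -33], [0, -0.129, 0]], [[-173, -81, -57], [0, -0.194, 0]], [[-225, -81, -86], [0, -0.258, 0]], [[-272, -81, -120], [0, -0.323, 0]], [[-315, -81, -157], [0, -0.388, 0]], [[-354, -81, -198], [0, -0.452, 0]], [[-388, -81, -241], [0, -0.517, 0]], [[-417, -81, -287], [0, -0.581, 0]], [[-440, -81, -334], [0, -0.646, 0]]], "gripper": 1}}

```text
time_s: 1.5
position: [0.4995, -0.209, 0.3197]
orientation: [-90.0, 0.0, -130.1]
wrist_force: [0.3, 0.2, 0.8]
opening: 0.996
```

Request:
{"op": "step_arm", "data": {"moves": [[[-44, 0, -28], [0, -0.065, 0]], [[-85, 20, -59], [0, -0.129, 0]], [[-121, 45, -93], [0, -0.194, 0]], [[-153, 70, -130], [0, -0.258, 0]], [[-181, 95, -169], [0, -0.323, 0]], [[-204, 120, -210], [0, -0.388, 0]], [[-204, 120, -210], [0, -0.388, 0]]]}}

```text
time_s: 2.38
position: [0.4677, 0.0837, 0.1983]
orientation: [-90.2, -0.0, -107.6]
wrist_force: [0.6, -0.6, -0.0]
opening: 1.0
```

Run:
```python
from plan import *
np.set_printoptions(precision=4,suppress=True)
s,p,R=meas();print(p,s["orientation"],s["qpos"],p@n,p@u)
d=snap("wrist");cv2.imwrite("pics/w1.png",d["color"])
d=snap("top");crop(d,70,100,290,280,3.5,"pics/t3.png")
```

```text
[0.4677 0.0837 0.1983] [ -90.2183   -0.0187 -107.5851] [ 10.5822  19.9894 -31.1653 114.4968  13.3645  49.1826 -45.4754] 0.22412626837073896 0.4189758746258306
```

View pics/w1.png

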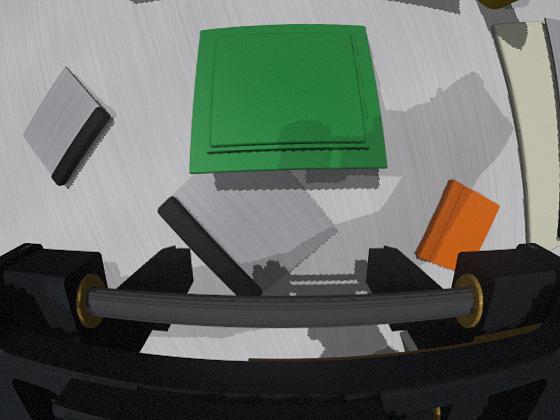

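View pics/t3.png

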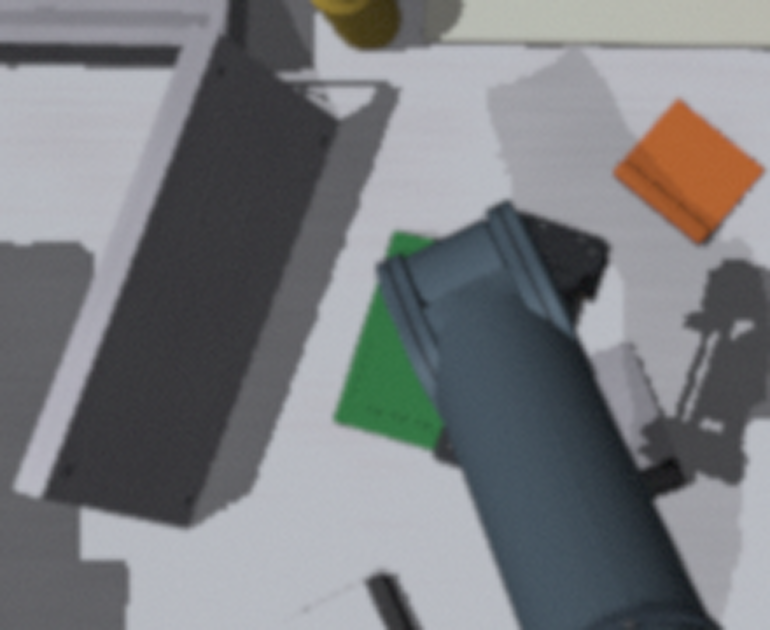

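The wrist view shows the lid with its free edge from (190,172) to (387,167), the scraper below it at (250,215), and the orange scraper to the right. I'll check the edge against the wrist calibration.

Run:
```python
from plan import *
np.set_printoptions(precision=4,suppress=True)
d=snap("wrist")
for q,z in(((190,173),.062),((387,167.5),.062),((201.5,31),.002),((364.5,26.5),.002)):
    P=onz(d,*q,z); print(P,P@n,P@u)
# plan: descend
p0=u*.423+n*.222+zz*.2; R=Rth(90)
save(p0,R); rows([(np.array([p0[0],p0[1],.032]),R)])
```

```text
[0.4024 0.1311 0.062 ] 0.24905440220010153 0.3422287409004412
[0.5739 0.0811 0.062 ] 0.2545293458959793 0.5207729859504762
[0.4457 0.2732 0.002 ] 0.3975513739987272 0.33950951283059816
[0.6143 0.225  0.002 ] 0.403830046001398 0.5146935896087914
[[[0.0, 168.0, 0.0], [0.0, 0.0, 0.0]]]
```

Request:
{"op": "step_arm", "data": {"moves": [[[0, 60, 7], [0, 0, 0]], [[0, 115, 7], [0, 0, 0]], [[0, 160, 7], [0, 0, 0]], [[0, 168, 7], [0, 0, 0]], [[-15, 168, 7], [0, 0, 0]], [[-25, 168, 7], [0, 0, 0]], [[-35, 168, 7], [0, 0, 0]], [[-45, 168, 7], [0, 0, 0]], [[-55, 168, 7], [0, 0, 0]], [[-65, 168, 7], [0, 0, 0]]]}}

```text
time_s: 3.78
position: [0.4973, 0.1405, 0.0318]
orientation: [-90.0, -0.0, -108.0]
wrist_force: [-1.4, -2.8, 3.7]
opening: 1.001
```

Run:
```python
from plan import *
np.set_printoptions(precision=4,suppress=True)
s,p,R=meas();print(p,s["orientation"],p@n,p@u,s["wrist_force"],s["time_s"])
d=snap("wrist");cv2.imwrite("pics/w2.png",d["color"])
```

```text
[0.4973 0.1405 0.0318] [ -89.995    -0.0199 -108.0038] 0.2872658556500317 0.42951572525191306 [-1.3683 -2.7585  3.6728] 3.775
```

View pics/w2.png

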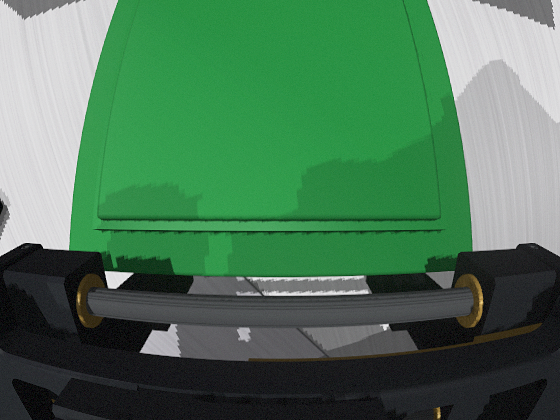

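Lid is in contact across its free edge and sliding squarely. I'll continue to the guard.

Request:
{"op": "step_arm", "data": {"moves": [[[-8, 0, 0], [0, 0, 0]], [[-16, 0, 0], [0, 0, 0]], [[-23, 0, 0], [0, 0, 0]], [[-30, 0, 0], [0, 0, 0]]]}}

```text
time_s: 4.32
position: [0.5064, 0.1691, 0.0317]
orientation: [-90.0, -0.0, -108.0]
wrist_force: [-1.7, -3.0, 1.8]
opening: 1.001
```

Run:
```python
from plan import *
np.set_printoptions(precision=4,suppress=True)
s,p,R=meas();print(p,p@n,p@u,s["wrist_force"],s["time_s"])
d=snap("scene");crop(d,300,70,460,220,5,"pics/s3.png")
```

```text
[0.5064 0.1691 0.0317] 0.31728308743638467 0.42932496376914225 [-1.71   -2.957   1.7912] 4.325
```

View pics/s3.png

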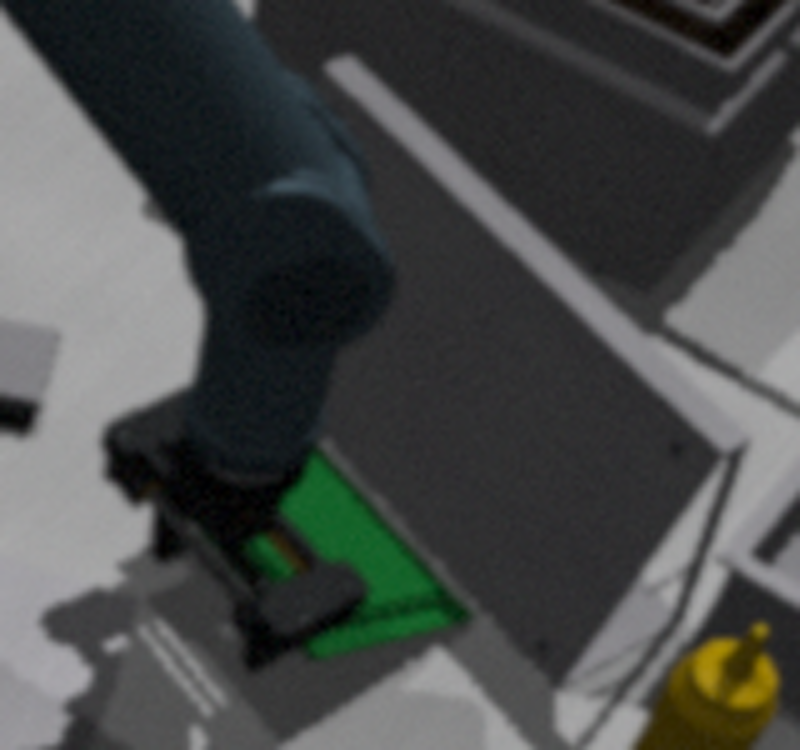

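Request:
{"op": "step_arm", "data": {"moves": [[[-4, 0, 0], [0, 0, 0]], [[-8, 0, 0], [0, 0, 0]], [[-11, 0, 0], [0, 0, 0]], [[-13, 0, 0], [0, 0, 0]]]}}

```text
time_s: 4.88
position: [0.5089, 0.1772, 0.0313]
orientation: [-90.1, -0.4, -108.1]
wrist_force: [-6.3, -14.1, 11.5]
opening: 1.003
```

Run:
```python
from plan import *
np.set_printoptions(precision=4,suppress=True)
s,p,R=meas();print(p,p@n,p@u,s["wrist_force"],s["time_s"])
d=snap("scene");crop(d,300,70,460,220,5,"pics/s4.png")
d=snap("wrist");cv2.imwrite("pics/w4.png",d["color"])
```

```text
[0.5089 0.1772 0.0313] 0.32577875923043187 0.4292153058766621 [ -6.3054 -14.1265  11.4825] 4.875
```

View pics/s4.png

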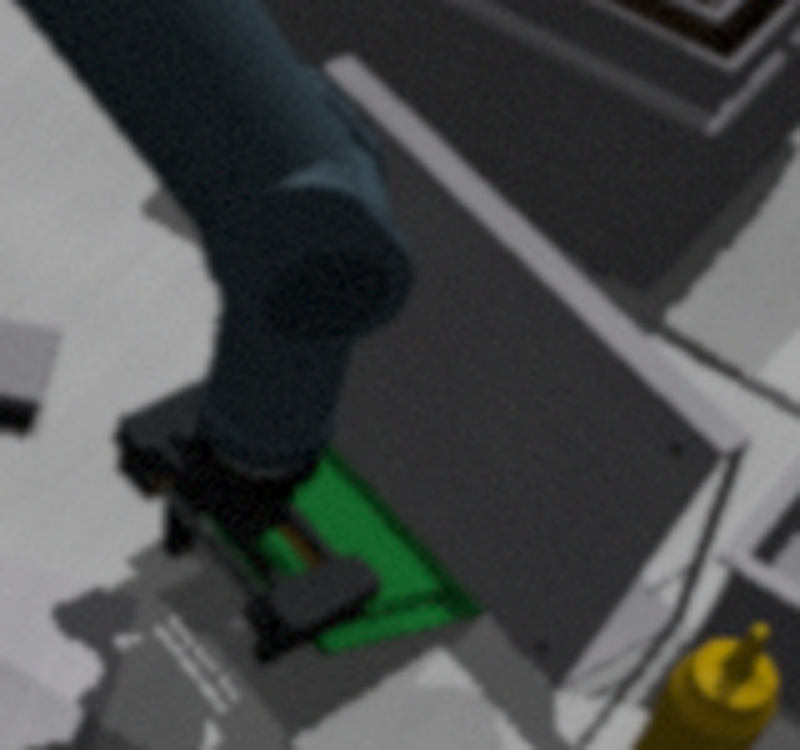

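View pics/w4.png

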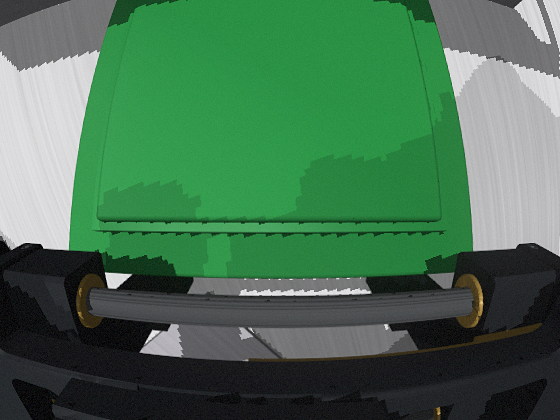

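```bash
cat > a.py <<'E'
from plan import *
np.set_printoptions(precision=4,suppress=True)
U=.430
def P(nn,z,uu=U): return u*uu+n*nn+zz*z
piv=np.array([.486,0.])
def tcp(al,th):
    A,t=np.radians(al),np.radians(th); d=np.array([np.cos(t),-np.sin(t)]); s=np.array([np.sin(t),np.cos(t)])
    e=np.array([-np.cos(A),np.sin(A)])
    if al<th: q=piv+.162*e+d*(.025-.008*(al-22.5)/max(th-22.5,1))-.009*s
    else: q=piv+max(.145,.162-.0017*(al-th))*e-.009*s
    return P(*q),Rth(th)
E
python3 - <<'E'
from a import *
save(P(.330,.032),Rth(90))
w=[(P(.305,.045),Rth(88)),(P(.285,.055),Rth(80)),(P(.285,.056),Rth(70)),(P(.29,.056),Rth(60)),(P(.300,.056),Rth(50)),(P(.314,.054),Rth(45)),(P(.327,.041),Rth(45)),(P(.339,.029),Rth(45))]
rows(w)
save(*w[-1]); sch=[(20,45),(26,45),(32,45),(38,45),(44,45),(50,44),(56,42),(62,40),(68,38),(74,36)]
w=[tcp(*x) for x in sch]; print([ (round(p@n,3),round(p[2],3)) for p,_ in w]); rows(w)
save(*w[-1]); sch=[(79,34),(84,32),(88,30),(92,30),(95,30),(98,30),(101,30),(104,30)]
w=[tcp(*x) for x in sch]; print([ (round(p@n,3),round(p[2],3)) for p,_ in w]);rows(w)
E
```

```text
[[[25.0, -13.0, -0.0], [-0.0, -0.0, 0.035]], [[45.0, -23.0, -0.0], [-0.0, 0.0, 0.175]], [[45.0, -24.0, -0.0], [-0.0, 0.0, 0.349]], [[40.0, -24.0, -0.0], [-0.0, 0.0, 0.524]], [[30.0, -24.0, -0.0], [-0.0, 0.0, 0.698]], [[16.0, -22.0, -0.0], [-0.0, 0.0, 0.785]], [[3.0, -9.0, 0.0], [-0.0, 0.0, 0.785]], [[-9.0, 3.0, 0.0], [-0.0, 0.0, 0.785]]]
[(np.float64(0.346), np.float64(0.031)), (np.float64(0.351), np.float64(0.048)), (np.float64(0.358), np.float64(0.064)), (np.float64(0.366), np.float64(0.08)), (np.float64(0.375), np.float64(0.094)), (np.float64(0.382), np.float64(0.11)), (np.float64(0.399), np.float64(0.114)), (np.float64(0.412), np.float64(0.121)), (np.float64(0.426), np.float64(0.127)), (np.float64(0.441), np.float64(0.132))]
[[[-6.0, 3.5, -0.0], [0.0, 0.0, 0.0]], [[-21.7, -5.0, -0.0], [0.0, 0.0, 0.0]], [[-38.0, -11.8, 0.0], [0.0, 0.0, 0.0]], [[-54.7, -16.9, -0.0], [0.0, 0.0, 0.0]], [[-71.6, -20.2, -0.0], [0.0, 0.0, 0.0]], [[-87.7, -26.6, -0.0], [0.0, 0.0, 0.017]], [[-102.1, -17.4, -0.0], [0.0, 0.0, 0.052]], [[-116.9, -13.4, -0.0], [0.0, -0.0, 0.087]], [[-131.2, -7.9, -0.0], [0.0, -0.0, 0.122]], [[-144.8, -1.0, -0.0], [0.0, -0.0, 0.157]]]
[(np.float64(0.453), np.float64(0.135)), (np.float64(0.466), np.float64(0.137)), (np.float64(0.476), np.float64(0.137)), (np.float64(0.487), np.float64(0.137)), (np.float64(0.494), np.float64(0.137)), (np.float64(0.502), np.float64(0.136)), (np.float64(0.509), np.float64(0.135)), (np.float64(0.517), np.float64(0.133))]
[[[-9.6, 8.5, 0.0], [0.0, 0.0, 0.035]], [[-18.5, 17.9, 0.0], [0.0, 0.0, 0.07]], [[-25.0, 25.9, 0.0], [0.0, 0.0, 0.105]], [[-31.0, 34.1, 0.0], [0.0, 0.0, 0.105]], [[-35.1, 40.5, 0.0], [0.0, 0.0, 0.105]], [[-38.8, 47.1, 0.0], [0.0, 0.0, 0.105]], [[-42.2, 53.9, -0.0], [0.0, 0.0, 0.105]], [[-45.2, 60.9, 0.0], [0.0, 0.0, 0.105]]]
```

Request:
{"op": "step_arm", "data": {"moves": [[[25, -13, 0], [0, 0, 0.035]], [[45, -23, 0], [0, 0, 0.175]], [[45, -24, 0], [0, 0, 0.349]], [[40, -24, 0], [0, 0, 0.524]], [[30, -24, 0], [0, 0, 0.698]], [[20, -24, 0], [0, 0, 0.785]], [[16, -22, 0], [0, 0, 0.785]]]}}

```text
time_s: 5.85
position: [0.5055, 0.1649, 0.0522]
orientation: [-90.5, 45.4, -108.7]
wrist_force: [-0.2, -0.0, -0.1]
opening: 1.0
```

Run:
```python
from a import *
s,p,R=meas();print(p,p@n,p@u,s["orientation"],s["wrist_force"],s["time_s"],s["qpos"]);print(Rth(45).T@R)
d=snap("scene");crop(d,300,70,460,220,5,"pics/s5.png")
d=snap("wrist");cv2.imwrite("pics/w5.png",d["color"])
```

```text
[0.5055 0.1649 0.0522] 0.31302629411840177 0.42984924999017554 [ -90.5114   45.3597 -108.7354] [-0.2051 -0.0184 -0.0792] 5.85 [ 50.6663  65.6184 -62.4769 122.7574  49.0915  11.4586 -52.4424]
[[ 0.9999 -0.0063  0.009 ]
 [ 0.0063  1.     -0.0001]
 [-0.009   0.0002  1.    ]]
```

View pics/s5.png

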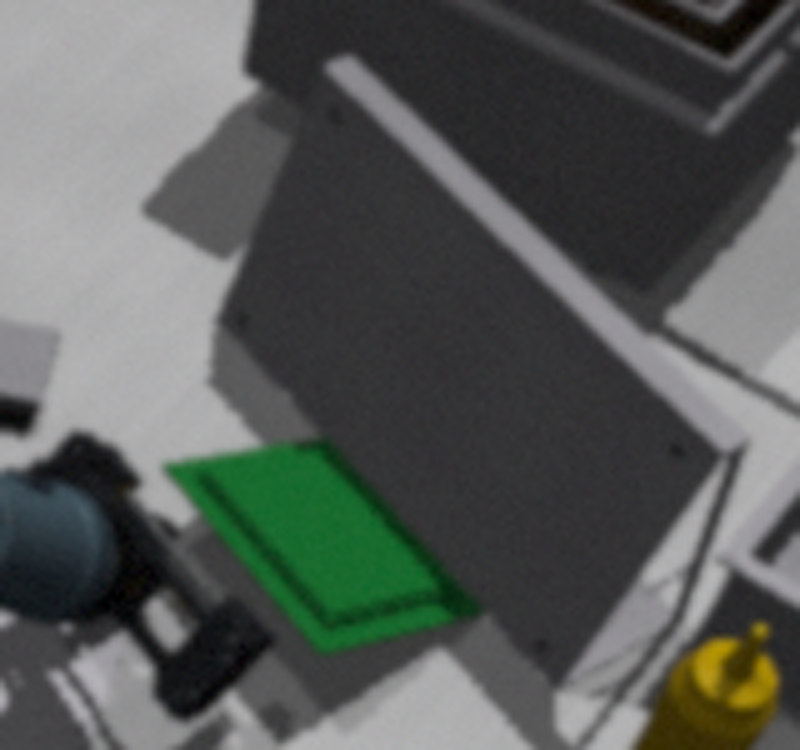

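View pics/w5.png

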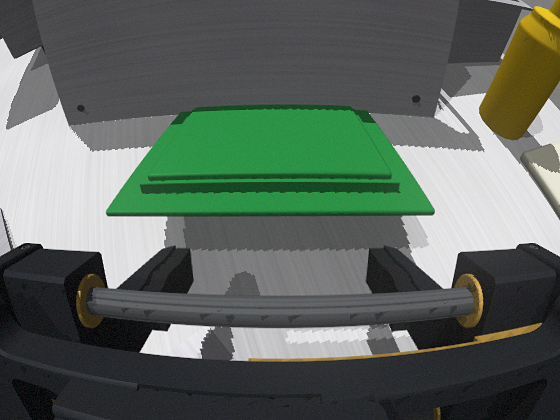

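Run:
```python
from a import *
save(P(.314,.054),Rth(45))
sch=[(20,45),(26,45),(32,45),(38,45),(44,45)]
w=[(P(.327,.041),Rth(45)),(P(.339,.029),Rth(45))]+[tcp(*x) for x in sch]; rows(w)
save(*w[-1])
w=[tcp(x,45) for x in (47,51,55,60,65,70,75,80,84,88)]; print([ (round(p@n,3),round(p[2],3)) for p,_ in w]); rows(w)
```

```text
[[[-0.0, 18.4, 0.0], [0.0, 0.0, 0.0]], [[-0.0, 35.4, 0.0], [0.0, 0.0, 0.0]], [[-6.0, 38.9, 0.0], [0.0, 0.0, 0.0]], [[-21.7, 30.4, 0.0], [0.0, 0.0, 0.0]], [[-38.0, 23.6, 0.0], [0.0, 0.0, 0.0]], [[-54.7, 18.5, 0.0], [0.0, 0.0, 0.0]], [[-71.6, 15.2, 0.0], [0.0, 0.0, 0.0]]]
[(np.float64(0.371), np.float64(0.11)), (np.float64(0.384), np.float64(0.112)), (np.float64(0.396), np.float64(0.112)), (np.float64(0.407), np.float64(0.119)), (np.float64(0.418), np.float64(0.125)), (np.float64(0.43), np.float64(0.13)), (np.float64(0.442), np.float64(0.134)), (np.float64(0.454), np.float64(0.136)), (np.float64(0.464), np.float64(0.138)), (np.float64(0.475), np.float64(0.139))]
[[[-8.4, -13.9, 0.0], [0.0, 0.0, 0.0]], [[-18.7, -6.3, 0.0], [0.0, 0.0, 0.0]], [[-28.0, 1.8, 0.0], [0.0, 0.0, 0.0]], [[-40.4, 4.6, 0.0], [0.0, 0.0, 0.0]], [[-52.4, 8.4, -0.0], [0.0, 0.0, 0.0]], [[-64.1, 13.2, 0.0], [0.0, 0.0, 0.0]], [[-75.3, 19.0, -0.0], [0.0, 0.0, 0.0]], [[-86.0, 25.8, 0.0], [0.0, 0.0, 0.0]], [[-94.1, 31.9, 0.0], [0.0, 0.0, 0.0]], [[-101.7, 38.6, 0.0], [0.0, 0.0, 0.0]]]
```

Request:
{"op": "step_arm", "data": {"moves": [[[0, 18, 0], [0, 0, 0]], [[0, 35, 0], [0, 0, 0]], [[-6, 39, 0], [0, 0, 0]], [[-15, 34, 0], [0, 0, 0]], [[-22, 30, 0], [0, 0, 0]], [[-30, 27, 0], [0, 0, 0]], [[-38, 24, 0], [0, 0, 0]]]}}

```text
time_s: 6.82
position: [0.5191, 0.2074, 0.0642]
orientation: [-90.0, 45.0, -108.0]
wrist_force: [-0.0, 0.2, -1.3]
opening: 0.998
```

Run:
```python
from a import *
s,p,R=meas();print(p,p@n,p@u,s["orientation"],s["wrist_force"],s["time_s"],s["qpos"])
d=snap("scene");crop(d,300,70,460,220,4,"pics/s6.png")
d=snap("wrist");cv2.imwrite("pics/w6.png",d["color"])
```

```text
[0.5191 0.2074 0.0642] 0.3576343108625549 0.42962314792521084 [ -89.9755   44.9634 -107.9946] [-0.0419  0.2473 -1.3059] 6.825 [ 46.5503  67.0278 -66.2661 121.492   67.3671  14.1666 -73.886 ]
```

View pics/s6.png

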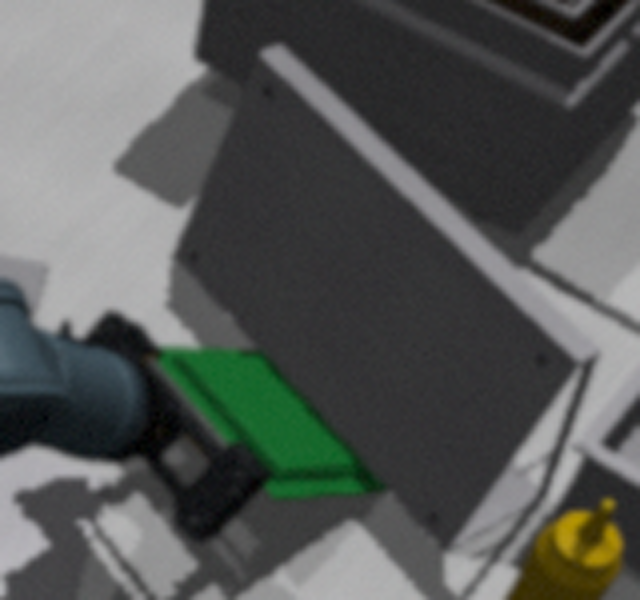

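View pics/w6.png

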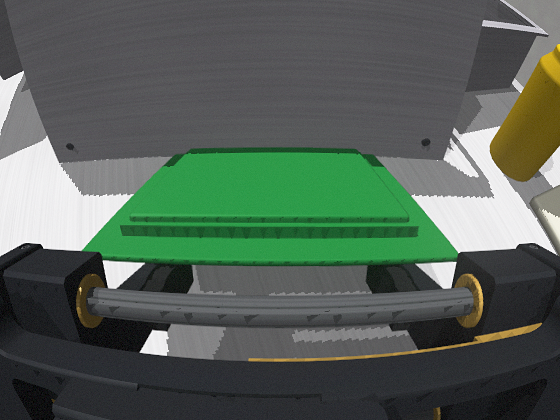

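Lid rests on the fingers and its low edge stays at the guard. I'll keep tipping it.

Run:
```python
from a import *
save(P(.314,.054),Rth(45)); p,R=load(); p=p+R@np.array([-.038,.024,0]); save(p,R)
w=[tcp(x,45) for x in (36,40,44,48,52,56,60,65,70,75)]; print([ (round(p@n,3),round(p[2],3)) for p,_ in w]); rows(w)
```

```text
[(np.float64(0.363), np.float64(0.075)), (np.float64(0.369), np.float64(0.084)), (np.float64(0.375), np.float64(0.094)), (np.float64(0.375), np.float64(0.11)), (np.float64(0.387), np.float64(0.112)), (np.float64(0.399), np.float64(0.114)), (np.float64(0.407), np.float64(0.119)), (np.float64(0.418), np.float64(0.125)), (np.float64(0.43), np.float64(0.13)), (np.float64(0.442), np.float64(0.134))]
[[[-11.1, -4.0, 0.0], [0.0, 0.0, 0.0]], [[-22.3, -6.8, 0.0], [0.0, 0.0, 0.0]], [[-33.6, -8.8, 0.0], [0.0, 0.0, 0.0]], [[-44.7, -20.9, 0.0], [0.0, 0.0, 0.0]], [[-54.7, -13.2, 0.0], [0.0, 0.0, 0.0]], [[-64.1, -6.5, 0.0], [0.0, 0.0, 0.0]], [[-74.0, -4.3, 0.0], [0.0, 0.0, 0.0]], [[-86.0, -0.4, 0.0], [0.0, 0.0, 0.0]], [[-97.7, 4.4, 0.0], [0.0, 0.0, 0.0]], [[-108.9, 10.2, -0.0], [0.0, 0.0, 0.0]]]
```

Request:
{"op": "step_arm", "data": {"moves": [[[-11, -4, 0], [0, 0, 0]], [[-22, -7, 0], [0, 0, 0]], [[-34, -9, 0], [0, 0, 0]], [[-45, -10, 0], [0, 0, 0]], [[-55, -9, 0], [0, 0, 0]], [[-64, -6, 0], [0, 0, 0]], [[-74, -4, 0], [0, 0, 0]], [[-86, 0, 0], [0, 0, 0]], [[-98, 4, 0], [0, 0, 0]]]}}

```text
time_s: 8.05
position: [0.5413, 0.277, 0.1304]
orientation: [-90.0, 45.0, -108.0]
wrist_force: [0.1, -0.8, -0.3]
opening: 1.0
```

Run:
```python
from a import *
s,p,R=meas();print(p,p@n,p@u,s["orientation"],s["wrist_force"],s["time_s"],s["qpos"])
d=snap("scene");crop(d,300,70,460,220,4,"pics/s7.png")
d=snap("wrist");cv2.imwrite("pics/w7.png",d["color"])
```

```text
[0.5413 0.277  0.1304] 0.43071571361090877 0.42924929892022273 [ -90.0054   44.9885 -107.9793] [ 0.112  -0.8365 -0.2909] 8.05 [ 38.8231  60.0987 -70.1394 118.2388  60.8915  15.5489 -79.0244]
```

View pics/s7.png

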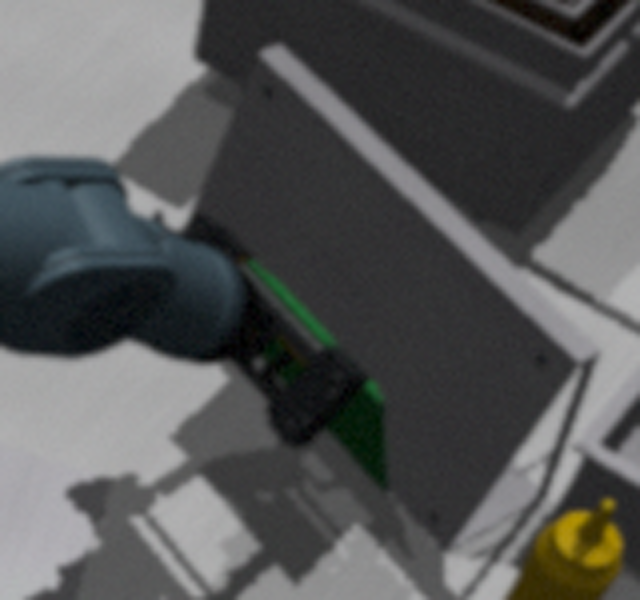

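View pics/w7.png

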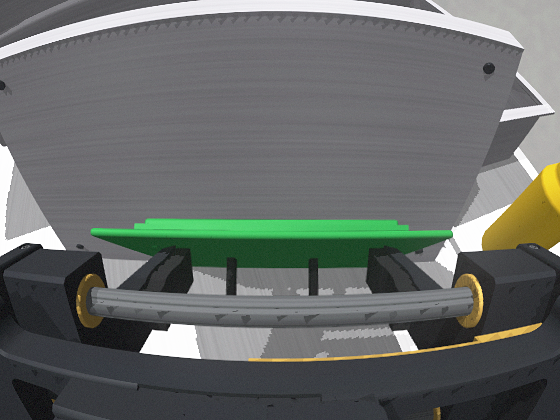

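Run:
```python
from a import *
save(P(.430,.130),Rth(45)); 
w=[tcp(x,45) for x in (75,80,84,88,91,94,97,100)]; print([ (round(p@n,3),round(p[2],3)) for p,_ in w]); rows(w)
```

```text
[(np.float64(0.442), np.float64(0.134)), (np.float64(0.454), np.float64(0.136)), (np.float64(0.464), np.float64(0.138)), (np.float64(0.475), np.float64(0.139)), (np.float64(0.482), np.float64(0.139)), (np.float64(0.49), np.float64(0.138)), (np.float64(0.497), np.float64(0.138)), (np.float64(0.505), np.float64(0.136))]
[[[-11.2, 5.9, -0.0], [0.0, 0.0, 0.0]], [[-21.8, 12.7, 0.0], [0.0, 0.0, 0.0]], [[-29.9, 18.8, 0.0], [0.0, 0.0, 0.0]], [[-37.6, 25.5, 0.0], [0.0, 0.0, 0.0]], [[-43.0, 30.8, 0.0], [0.0, 0.0, 0.0]], [[-48.1, 36.4, 0.0], [0.0, 0.0, 0.0]], [[-52.9, 42.3, 0.0], [0.0, 0.0, 0.0]], [[-57.5, 48.4, 0.0], [0.0, 0.0, 0.0]]]
```

Request:
{"op": "step_arm", "data": {"moves": [[[-11, 6, 0], [0, 0, 0]], [[-22, 13, 0], [0, 0, 0]], [[-30, 19, 0], [0, 0, 0]], [[-38, 26, 0], [0, 0, 0]], [[-43, 31, 0], [0, 0, 0]], [[-48, 36, 0], [0, 0, 0]]]}}

```text
time_s: 8.9
position: [0.5596, 0.333, 0.1384]
orientation: [-90.0, 45.0, -108.0]
wrist_force: [0.5, 0.3, -0.5]
opening: 0.998
```

Run:
```python
from a import *
s,p,R=meas();print(p,p@n,p@u,s["orientation"],s["wrist_force"],s["time_s"],s["qpos"])
d=snap("scene");crop(d,300,70,460,220,4,"pics/s8.png")
d=snap("wrist");cv2.imwrite("pics/w8.png",d["color"])
```

```text
[0.5596 0.333  0.1384] 0.489639575536673 0.42933832081214285 [ -90.0086   44.9701 -107.9927] [ 0.4767  0.2922 -0.4957] 8.9 [ 30.323   58.0383 -67.5154 114.3324  62.4161  14.1499 -85.6288]
```

View pics/s8.png

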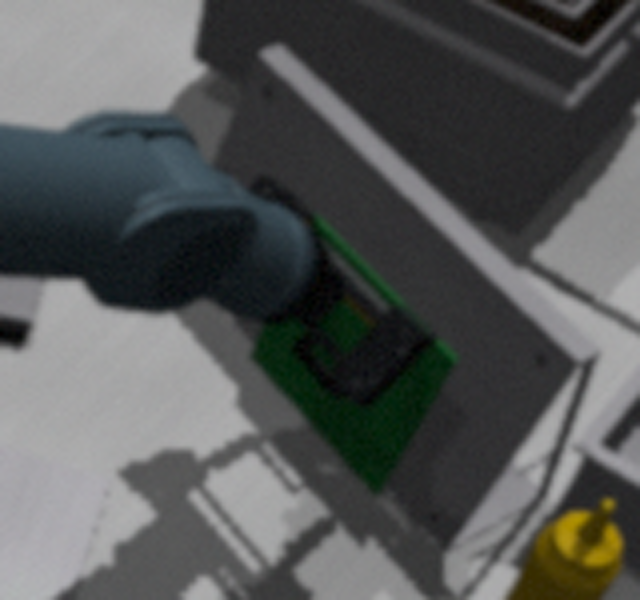

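View pics/w8.png

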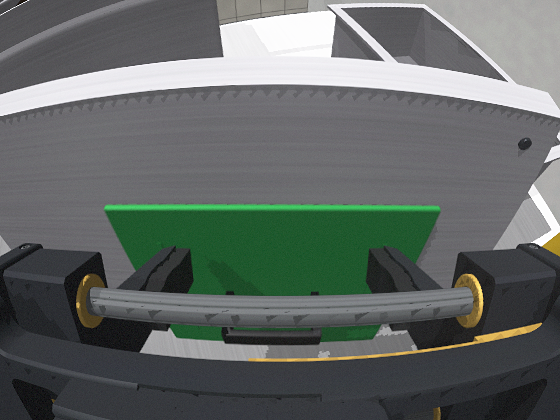

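The lid has tipped past upright and seems to lean on the guard. I'll back off to check.

Request:
{"op": "step_arm", "data": {"moves": [[[0, -10, 0], [0, 0, 0]], [[0, -40, 0], [0, 0, 0]], [[0, -80, 0], [0, 0, 0]], [[0, -110, 0], [0, 0, 0]], [[0, -120, 0], [0, 0, 0]], [[0, -120, 0], [0, 0, 0]]]}}

```text
time_s: 9.75
position: [0.5339, 0.2504, 0.2239]
orientation: [-89.9, 44.9, -108.0]
wrist_force: [1.7, 0.4, -0.2]
opening: 1.0
```

Run:
```python
from a import *
import pickle
s,p,R=meas();print(p,p@n,p@u,s["orientation"],s["wrist_force"],s["time_s"],s["qpos"])
S=snap("scene");crop(S,300,70,460,220,5,"pics/s9.png")
W=snap("wrist");cv2.imwrite("pics/w9.png",W["color"]); T=snap("top");crop(T,70,100,270,260,4,"pics/t9.png")
pickle.dump((S,T,W),open("st9.pkl","wb"))
```

```text
[0.5339 0.2504 0.2239] 0.4030791743720429 0.4303926072596839 [ -89.8793   44.9325 -108.0428] [ 1.6535  0.4024 -0.1785] 9.75 [ 44.5662  45.7019 -72.5593 117.9617  15.2385  18.8262 -42.0916]
```

View pics/s9.png

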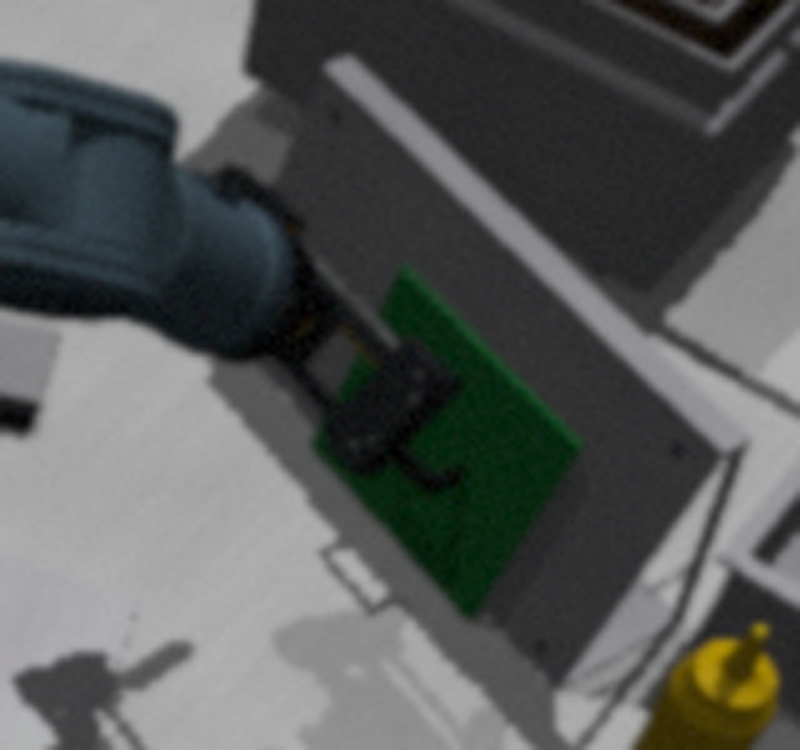

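View pics/w9.png

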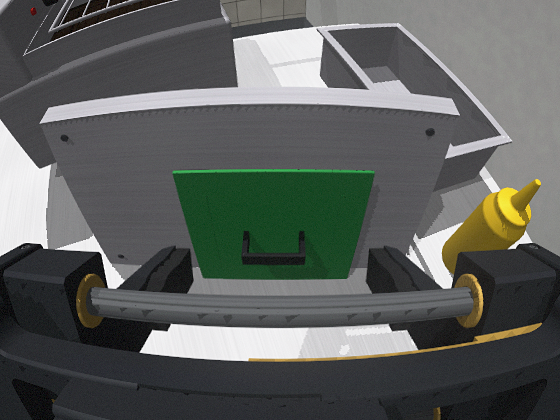

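View pics/t9.png

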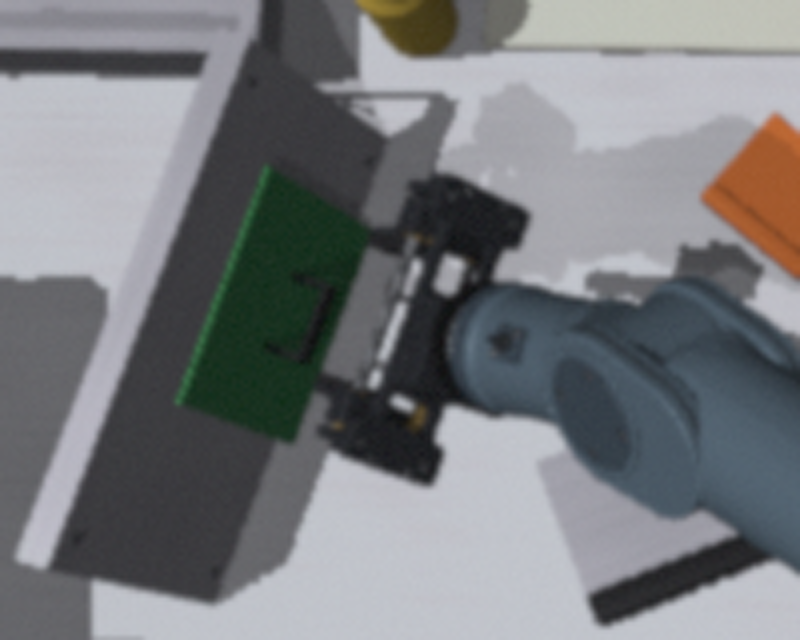

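The top view shows the lid leaning with its handle out (handle at crop (310,325)). I'll triangulate it.

Run:
```python
from a import *
import pickle
S,T,W=pickle.load(open("st9.pkl","rb"))
C={}
for nm,t,s,w in(("topfar",(266,165),(580,446),(376,170)),("topnear",(178,403),(405,266),(173,170.5)),("basefar",(370,232),(472,616),(348.5,279)),("basenear",(294,441),(315,441),(203,279))):
    t=(70+t[0]/4,100+t[1]/4); s=(300+s[0]/5,70+s[1]/5)
    p,r=tri([ray(T,*t),ray(S,*s),ray(W,*w)]); C[nm]=p; print(nm,p,"n,u",p@n,p@u,np.round(r,4))
tf,tn,bf,bn=[C[k] for k in("topfar","topnear","basefar","basenear")]
e=((tf+tn)-(bf+bn))/2; y=((tf+bf)-(tn+bn))/2; print("len",np.linalg.norm(e),np.linalg.norm(y),"steep",np.degrees(np.arctan2(e[2],e@n)),"yaw",np.degrees(np.arctan2(y[1],y[0])))
c=(tf+tn+bf+bn)/4; m=np.cross(y,e);m/=np.linalg.norm(m); m*= -np.sign(m@n); print("c",c,c@n,c@u,"m",m@n,m@u,m[2])
h=c+m*.018; print("handle",h,h@n,h@u)
crop(W,150,150,400,300,3.2,"pics/w9c.png")
```

```text
topfar [0.6478 0.3339 0.1545] n,u 0.5177190299106867 0.5128791143719371 [0.0026 0.0007 0.0021]
topnear [0.4802 0.3915 0.1502] n,u 0.5207099183009569 0.33570506464558264 [0.0027 0.0035 0.0011]
basefar [0.6332 0.2922 0.0048] n,u 0.47361828867233446 0.511928554735813 [0.0045 0.0045 0.0051]
basenear [0.4692 0.3443 0.0079] n,u 0.47242947153534887 0.3398301943252007 [0.0018 0.0054 0.0048]
len 0.153190926448262 0.17463949099787623 steep 72.44992379026485 yaw -18.295614992814826
c [0.5576 0.3405 0.0793] 0.4961191771048318 0.4250857320196334 m -0.9534555597353455 -0.005919763380192566 0.3014754583897028
handle [0.5522 0.3242 0.0848] 0.47895697702959555 0.4249791762787899
```

View pics/w9c.png

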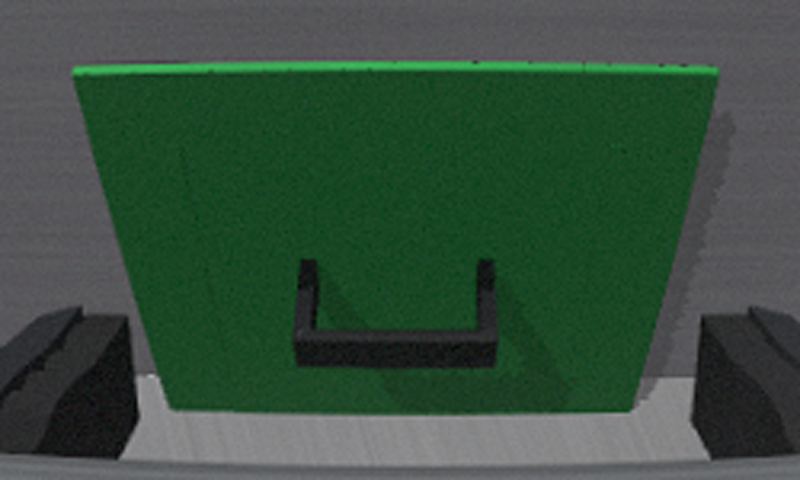

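Run:
```python
from a import *
import pickle
S,T,W=pickle.load(open("st9.pkl","rb"))
st=np.radians(72.5); e=n*np.cos(st)+zz*np.sin(st); m=-n*np.sin(st)+zz*np.cos(st)
c=P(.4957,.078,.426)
for a in(-.007,.007):
    for b in(-.03,.03): print(a,b,np.round(proj(W,c+m*.032+e*a+u*b),1), np.round((np.array(proj(T,c+m*.032+e*a+u*b))-[70,100])*4))
# measured: intersect with plane at handle outer face
for q in((243.1,253.8),(305.3,253.8),(242.5,264.4),(305.3,264.4)):
    X=onplane(W,*q,c+m*.032,m)-c; print(X@e,X@u)
np.save("lid.npy",np.array([c,m,e]))
```

```text
-0.007 -0.03 [244.  260.6] [309. 360.]
-0.007 0.03 [306.  260.7] [337. 282.]
0.007 -0.03 [242.8 251.2] [298. 355.]
0.007 0.03 [306.9 251.2] [328. 277.]
0.0032353481921777727 -0.030029072224920864
0.0032958949081486194 0.028697428733108685
-0.012889418201975736 -0.031928745966646806
-0.0127883289805638 0.029676999801524842
```

Run:
```python
from a import *
c,m,e=np.load("lid.npy")
save(P(.430,.130),Rth(45)); p,R=load(); p=p+R@np.array([-.048,-.084,0]); save(p,R)
g=c+m*.024-e*.003; g=g+u*(.4255-g@u); t=g+.0187*R[:,1]; print("grasp",g@n,g@u,g[2],"tcp",t@n,t[2])
rows([(t-R[:,1]*.09,R),(t-R[:,1]*.06,R),(t-R[:,1]*.03,R),(t,R)])
```

```text
grasp 0.4719086757835297 0.4255 0.08235578833585787 tcp 0.4851315725917181 0.06913289152766944
[[[52.1, 76.0, -4.5], [0.0, 0.0, 0.0]], [[52.1, 106.0, -4.5], [0.0, 0.0, 0.0]], [[52.1, 136.0, -4.5], [0.0, 0.0, 0.0]], [[52.1, 166.0, -4.5], [0.0, 0.0, 0.0]]]
```

Request:
{"op": "step_arm", "data": {"moves": [[[26, 20, -4.5], [0, 0, 0]], [[52, 40, -4.5], [0, 0, 0]], [[52, 70, -4.5], [0, 0, 0]], [[52, 100, -4.5], [0, 0, 0]], [[52, 115, -4.5], [0, 0, 0]], [[52, 115, -4.5], [0, 0, 0]]]}}

```text
time_s: 10.65
position: [0.5413, 0.2976, 0.1039]
orientation: [-90.2, 45.0, -108.0]
wrist_force: [-0.1, -0.2, -0.7]
opening: 1.0
```

Run:
```python
from a import *
import pickle
p,R=load(); save(p+R@np.array([.052,.115,-.0045]),R); pc,_=load()
s,p,R=meas();print(p-pc,s["orientation"],s["wrist_force"],s["time_s"],s["qpos"])
W=snap("wrist");cv2.imwrite("pics/w10.png",W["color"]);S=snap("scene");crop(S,300,70,460,220,5,"pics/s10.png");T=snap("top");crop(T,70,100,270,260,4,"pics/t10.png")
pickle.dump((S,T,W),open("st10.pkl","wb"))
```

```text
[-0.0021  0.002  -0.0013] [ -90.224    45.0195 -107.9539] [-0.0707 -0.1641 -0.6519] 10.65 [ 33.6802  60.096  -65.004  117.7905  67.9322  11.1856 -86.5993]
```

View pics/w10.png

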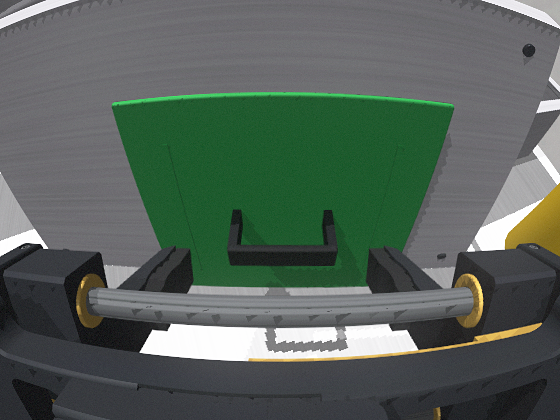

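View pics/s10.png

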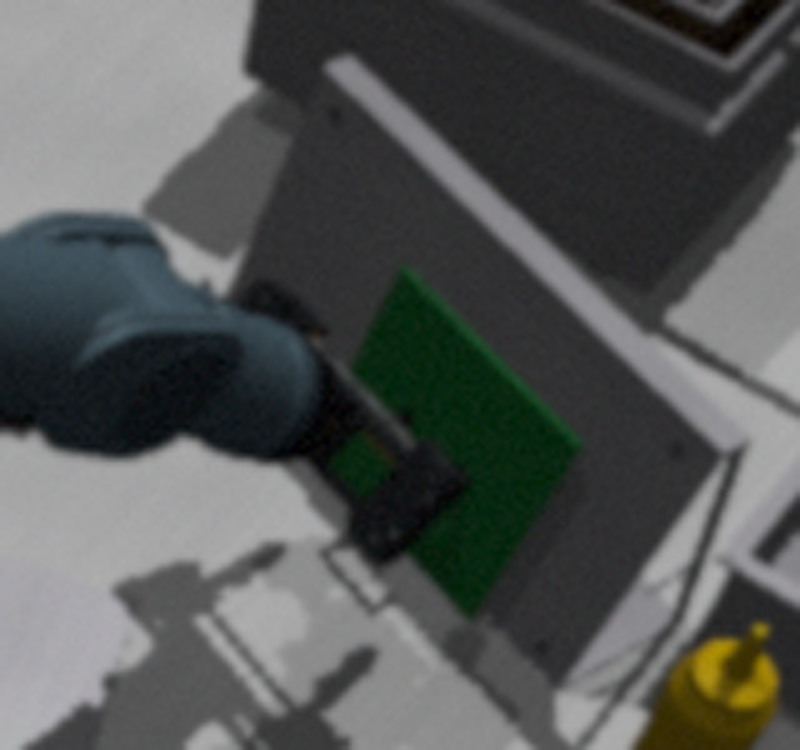

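View pics/t10.png

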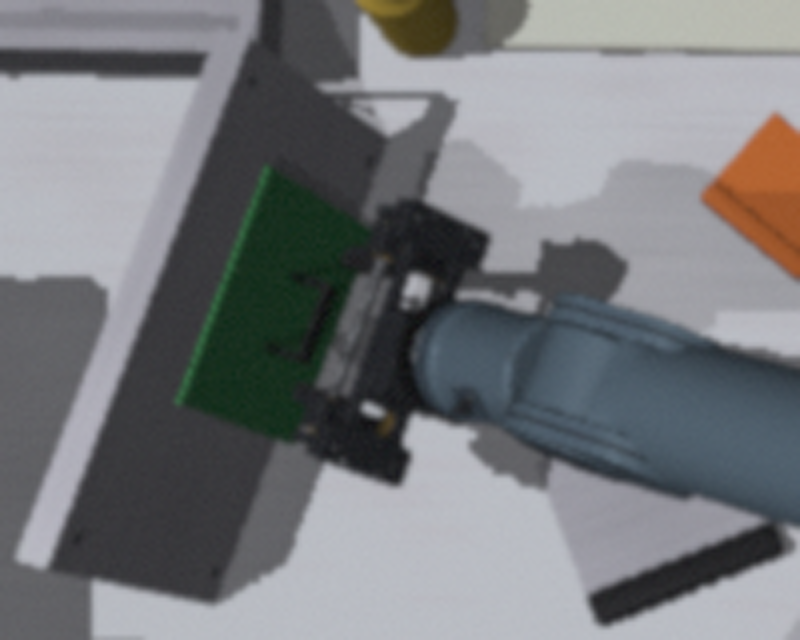

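Run:
```python
from a import *
import pickle
S,T,W=pickle.load(open("st10.pkl","rb"))
c,m,e=np.load("lid.npy")
p0,R0=load()
# handle bar corners in wrist (outer face)
for q in((230,246),(336,246),(228.5,265),(336.5,265)):
    X=onplane(W,*q,c+m*.032,m); Y=X-c; print("e",Y@e,"u",X@u)
R=Rth(50)
g=c+m*.025-e*.003; g=g+u*(.4255-g@u); t=g+.0187*R[:,1]; print("tcp",t@n,t[2], "now",p0@n,p0[2])
rows([(t-R[:,1]*x,R) for x in (.05,.035,.02,.01,0)])
```

```text
e 0.00430969141127286 u 0.3955698565016924
e 0.004446056357115499 u 0.45396167880340627
e -0.01255561480092258 u 0.39277713941930215
e -0.01241100862811291 u 0.45643829524452256
tcp 0.48297508713391973 0.06833146304903726 now 0.44909188309203674 0.10525126265847086
[[[-2.2, 0.3, -0.0], [0.0, -0.0, -0.087]], [[-0.9, 15.2, -0.0], [0.0, -0.0, -0.087]], [[0.4, 30.1, 0.0], [0.0, -0.0, -0.087]], [[1.3, 40.1, 0.0], [0.0, -0.0, -0.087]], [[2.1, 50.1, 0.0], [0.0, -0.0, -0.087]]]
```

Request:
{"op": "step_arm", "data": {"moves": [[[-1, 0, -1], [0, 0, -0.087]], [[0, 12, -1], [0, 0, -0.087]], [[1, 26, -1], [0, 0, -0.087]], [[2, 38, -1], [0, 0, -0.087]], [[3, 46, -1], [0, 0, -0.087]], [[3, 50, -1], [0, 0, -0.087]], [[3, 50, -1], [0, 0, -0.087]]]}}

```text
time_s: 11.68
position: [0.5519, 0.3274, 0.0674]
orientation: [-90.0, 40.0, -108.0]
wrist_force: [-1.0, -0.1, -0.1]
opening: 1.0
```

Run:
```python
from a import *
import pickle
p,R=load(); save(p+R@np.array([.003,.050,-.001]),R@Ro.from_rotvec([0,0,-.087]).as_matrix()); pc,_=load()
s,p,R=meas();print(p-pc,s["orientation"],s["wrist_force"],s["time_s"],s["qpos"])
W=snap("wrist");cv2.imwrite("pics/w11.png",W["color"])
```

```text
[-0.0009 -0.0002 -0.0004] [ -90.035    39.9975 -108.0044] [-0.968  -0.1324 -0.0755] 11.675 [ 24.3844  59.5917 -59.5787 114.1395  75.3866  12.8304 -97.7763]
```

View pics/w11.png

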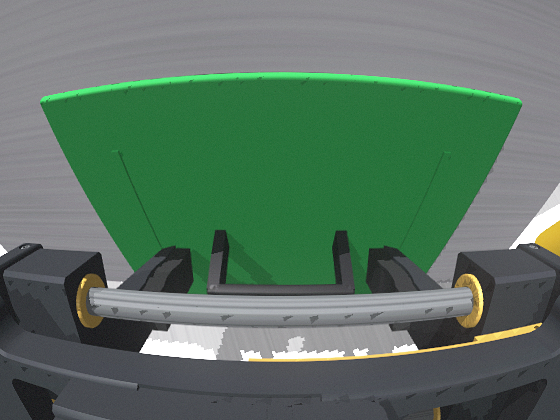

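Request:
{"op": "step_arm", "data": {"moves": [[[0, 0, 0], [0, 0, 0]], [[0, 0, 0], [0, 0, 0]], [[0, 0, 0], [0, 0, 0]], [[0, 0, 0], [0, 0, 0]], [[0, 0, 0], [0, 0, 0]]], "gripper": 0.5, "grip_force": 35}}

```text
time_s: 12.35
position: [0.5523, 0.3274, 0.0679]
orientation: [-90.0, 40.0, -108.0]
wrist_force: [-0.9, -2.0, 1.6]
opening: 0.672
```

Request:
{"op": "step_arm", "data": {"moves": [[[0, -5, 0], [0, 0, 0]], [[0, -20, 0], [0, 0, 0]], [[0, -45, 0], [0, 0, 0]], [[0, -75, 0], [0, 0, 0]], [[0, -100, 0], [0, 0, 0]], [[0, -120, 0], [0, 0, 0]], [[0, -120, 0], [0, 0, 0]]], "gripper": 0.5}}

```text
time_s: 13.22
position: [0.5285, 0.2529, 0.1598]
orientation: [-89.9, 39.9, -108.0]
wrist_force: [-0.2, -0.3, -3.3]
opening: 0.677
```

Run:
```python
from a import *
import pickle
p,R=load(); save(p+R@np.array([0,-.120,0]),R); pc,Rc=load()
s,p,R=meas();print(p,p-pc,s["orientation"],s["wrist_force"],s["opening"],s["time_s"],s["qpos"])
W=snap("wrist");cv2.imwrite("pics/w12.png",W["color"]);S=snap("scene");crop(S,280,40,460,220,4,"pics/s12.png")
```

```text
[0.5285 0.2529 0.1598] [-0.0004 -0.0013  0.0001] [ -89.9242   39.9033 -108.0255] [-0.1591 -0.3341 -3.3279] 0.6769323156878706 13.225 [ 40.716   53.0975 -72.1299 118.6348  47.6215  20.7198 -70.7493]
```

View pics/w12.png

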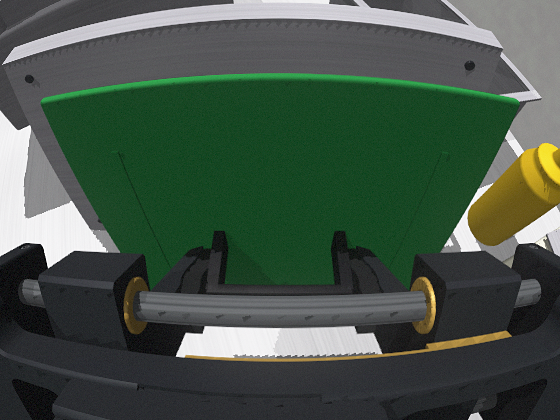

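View pics/s12.png

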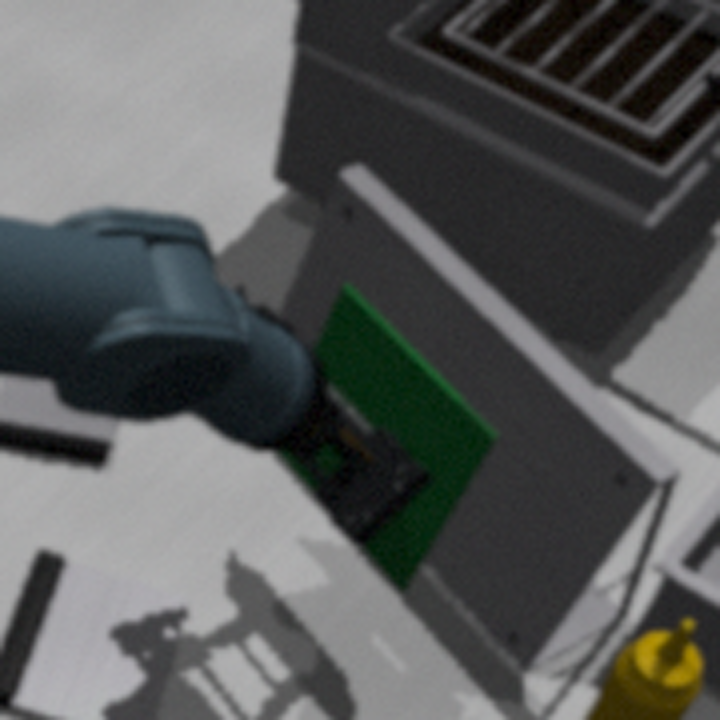

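Run:
```python
from a import *
W=snap("wrist"); p,R=load(); s,pm,Rm=meas(); p,R=pm,Rm
G=p-.0187*R[:,1]
d=R[:,1]; sx=-R[:,0]; uu=R[:,2]
for off in(26,28,30,32,34,36,38):
    o=np.radians(off); m=-(np.cos(o)*d+np.sin(o)*sx); e=np.cos(o)*sx-np.sin(o)*d
    c=G-m*.025
    print(off,[np.round(proj(W,c+.081*e+k*.088*uu+m*0),1) for k in(-1,1)])
# edges rows at wrist
g=green(W["color"]); print([ (x,np.where(g[:,x])[0][:1]) for x in(46,100,200,280,400,500,516)]); ys,xs=np.where(g[80:130]);print(xs.min(),xs.max())
```

```text
26 [array([62.8, 97.3]), array([495. ,  97.5])]
28 [array([58.7, 98.2]), array([499.1,  98.4])]
30 [array([54.5, 99.4]), array([503.4,  99.6])]
32 [array([ 50.2, 100.9]), array([507.7, 101.1])]
34 [array([ 45.8, 102.7]), array([512.1, 103. ])]
36 [array([ 41.3, 104.9]), array([516.6, 105.2])]
38 [array([ 36.7, 107.5]), array([521.1, 107.7])]
[(46, array([97])), (100, array([87])), (200, array([76])), (280, array([73])), (400, array([80])), (500, array([95])), (516, array([99]))]
40 519
```

```bash
cat >> a.py <<'E'
def Rp(off,yaw=5.3):
    o=np.radians(off); e=np.array([np.cos(np.radians(yaw)),np.sin(np.radians(yaw)),0]); uu=np.cross(e,zz)
    d=-np.cos(o)*zz-np.sin(o)*e; x=np.sin(o)*zz-np.cos(o)*e
    return np.c_[x,d,uu]
E
python3 - <<'E'
from a import *
p0,R0=load(); print(p0, np.linalg.det(Rp(30)), np.degrees(Ro.from_matrix(Rth(90).T@Rp(0)).magnitude()))
w=[]
z=.16
tgt=P(.34,.34,.43)
for k,(th) in enumerate([52,58,66,74,82,90,90]):
    t=min((k+1)/6,1); w.append((p0+(tgt-p0)*np.array([t,t,min(1.4*t,1)]),Rth(th)))
rows(w); save(*w[-1]); q=w[-1][0]; print(q)
# swing to pan
az0,r0=np.arctan2(q[1],q[0]),np.hypot(*q[:2]); az1,r1=np.arctan2(-.2145,.642),np.hypot(.2145,.642)
w=[]
for t in np.linspace(0,1,11)[1:]:
    az=az0+(az1-az0)*t;r=r0+(r1-r0)*t; w.append((np.array([r*np.cos(az),r*np.sin(az),.34]),Rp(0,72+(5.3-72)*t)))
print(w[-1][0]); rows(w); save(*w[-1])
E
```

```text
[0.5289 0.2542 0.1597] 0.9999999999999999 66.7
[[[-18.7, -39.2, 0.9], [-0.0, 0.0, -0.035]], [[-37.5, -78.4, 1.8], [0.0, 0.0, -0.14]], [[-56.2, -117.6, 2.7], [0.0, 0.0, -0.28]], [[-74.9, -156.8, 3.7], [0.0, -0.0, -0.419]], [[-74.4, -173.0, 4.6], [0.0, 0.0, -0.559]], [[-66.0, -180.0, 5.5], [0.0, 0.0, -0.698]], [[-66.0, -180.0, 5.5], [0.0, 0.0, -0.698]]]
[0.514  0.1905 0.34  ]
[ 0.642  -0.2145  0.34  ]
[[[22.6, -0.0, 32.6], [0.0, 0.116, -0.0]], [[48.1, -0.0, 64.1], [0.0, 0.233, -0.0]], [[76.4, -0.0, 94.3], [0.0, 0.349, -0.0]], [[107.5, -0.0, 122.8], [0.0, 0.466, -0.0]], [[141.3, -0.0, 149.4], [0.0, 0.582, -0.0]], [[177.6, -0.0, 174.0], [0.0, 0.698, -0.0]], [[216.4, -0.0, 196.2], [0.0, 0.815, -0.0]], [[257.4, -0.0, 215.9], [0.0, 0.931, -0.0]], [[300.6, -0.0, 232.8], [0.0, 1.048, -0.0]], [[345.6, -0.0, 246.9], [0.0, 1.164, -0.0]]]
```

Request:
{"op": "step_arm", "data": {"moves": [[[-19, -39, 1], [0, 0, -0.035]], [[-37, -78, 2], [0, 0, -0.14]], [[-56, -118, 3], [0, 0, -0.28]], [[-75, -157, 4], [0, 0, -0.419]], [[-74, -173, 5], [0, 0, -0.559]], [[-66, -180, 5.5], [0, 0, -0.698]], [[-66, -180, 5.5], [0, 0, -0.698]]]}}

```text
time_s: 14.25
position: [0.5129, 0.1938, 0.3395]
orientation: [-90.0, 0.1, -107.7]
wrist_force: [-0.1, 0.1, -3.0]
opening: 0.677
```

Request:
{"op": "step_arm", "data": {"moves": [[[23, 0, 33], [0, 0.116, 0]], [[48, 0, 64], [0, 0.233, 0]], [[76, 0, 94], [0, 0.349, 0]], [[108, 0, 123], [0, 0.466, 0]], [[141, 0, 149], [0, 0.582, 0]], [[178, 0, 174], [0, 0.698, 0]], [[216, 0, 196], [0, 0.815, 0]], [[257, 0, 216], [0, 0.931, 0]], [[301, 0, 233], [0, 1.048, 0]], [[346, 0, 247], [0, 1.164, 0]]]}}

```text
time_s: 15.5
position: [0.6412, -0.2176, 0.3389]
orientation: [-90.1, 0.0, -175.0]
wrist_force: [0.6, 0.3, -2.8]
opening: 0.672
```

Run:
```python
from a import *
pc,Rc=load()
s,p,R=meas();print(p,p-pc,np.degrees(Ro.from_matrix(Rc.T@R).as_rotvec()),s["orientation"],s["wrist_force"],s["opening"],s["time_s"],s["qpos"])
W=snap("wrist");cv2.imwrite("pics/w13.png",W["color"]);S=snap("scene");cv2.imwrite("pics/s13.png",S["color"])
rows([(np.array([.66,-.2128,.34]),Rp(10)),(np.array([.66,-.2128,.34]),Rp(20)),(np.array([.65,-.2137,.34]),Rp(30)),(np.array([.642,-.2145,.34]),Rp(34))])
```

```text
[ 0.6412 -0.2176  0.3389] [-0.0008 -0.0031 -0.0011] [-0.0756  0.3256  0.0172] [ -90.0757    0.017  -175.0256] [ 0.5913  0.3028 -2.7505] 0.6718687874485837 15.5 [ 38.2417  34.0116 -38.1813  74.8505  20.6219  77.9983 -84.3557]
[[[-18.1, 0.0, -0.0], [0.0, -0.0, -0.175]], [[-18.1, 0.0, -0.0], [0.0, -0.0, -0.349]], [[-8.0, 0.0, -0.1], [0.0, -0.0, -0.524]], [[0.0, 0.0, 0.0], [0.0, -0.0, -0.593]]]
```

View pics/w13.png

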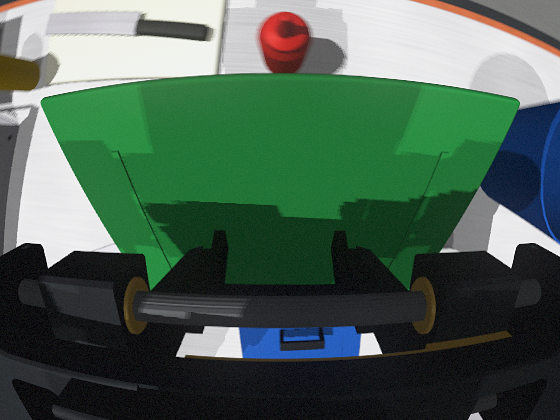

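View pics/s13.png

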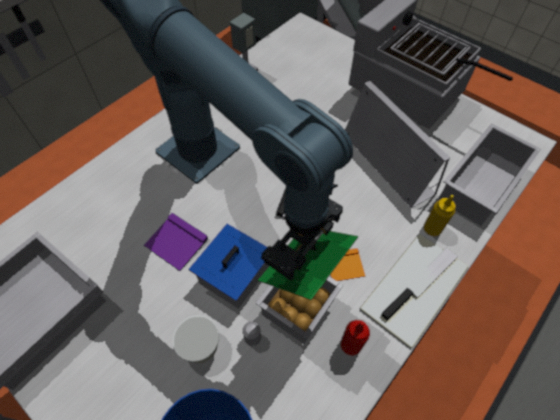

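Request:
{"op": "step_arm", "data": {"moves": [[[-12, 0, 0], [0, 0, -0.12]], [[-18, 0, 0], [0, 0, -0.27]], [[-14, 0, 0], [0, 0, -0.42]], [[-8, 0, 0], [0, 0, -0.524]], [[0, 0, 0], [0, 0, -0.593]], [[0, 0, 0], [0, 0, -0.593]], [[0, 0, 0], [0, 0, -0.593]]]}}

```text
time_s: 16.48
position: [0.6463, -0.2029, 0.3649]
orientation: [-86.1, -27.3, -174.1]
wrist_force: [-0.4, 0.9, -4.0]
opening: 0.67
```

Run:
```python
from a import *
import pickle
save(np.array([.642,-.2145,.34]),Rp(np.degrees(.593)))
pc,Rc=load()
s,p,R=meas();print(p,p-pc,np.degrees(Ro.from_matrix(Rc.T@R).as_rotvec()),s["orientation"],s["wrist_force"],s["opening"],s["time_s"],s["qpos"])
W=snap("wrist");cv2.imwrite("pics/w14.png",W["color"]);S=snap("scene");T=snap("top")
crop(S,220,160,400,340,4,"pics/s14.png");crop(T,270,80,420,230,4,"pics/t14.png");pickle.dump((S,T,W,p,R),open("st14.pkl","wb"))
```

```text
[ 0.6463 -0.2029  0.3649] [0.0043 0.0116 0.0249] [ 4.189  -0.3154  6.6906] [ -86.1271  -27.3016 -174.0713] [-0.4055  0.9116 -3.9804] 0.6700081180032185 16.475 [  5.036   46.4713   8.5629  49.3316   6.1233 109.2764 -70.0527]
```

View pics/w14.png

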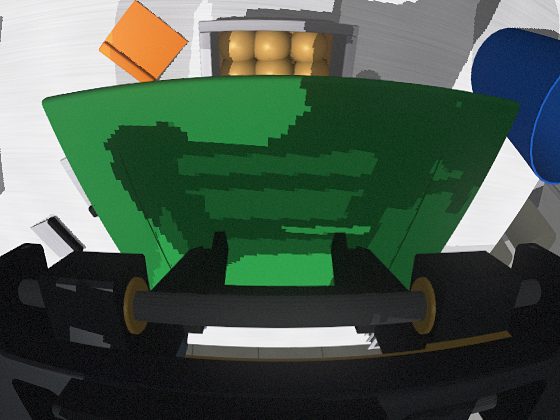

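View pics/s14.png

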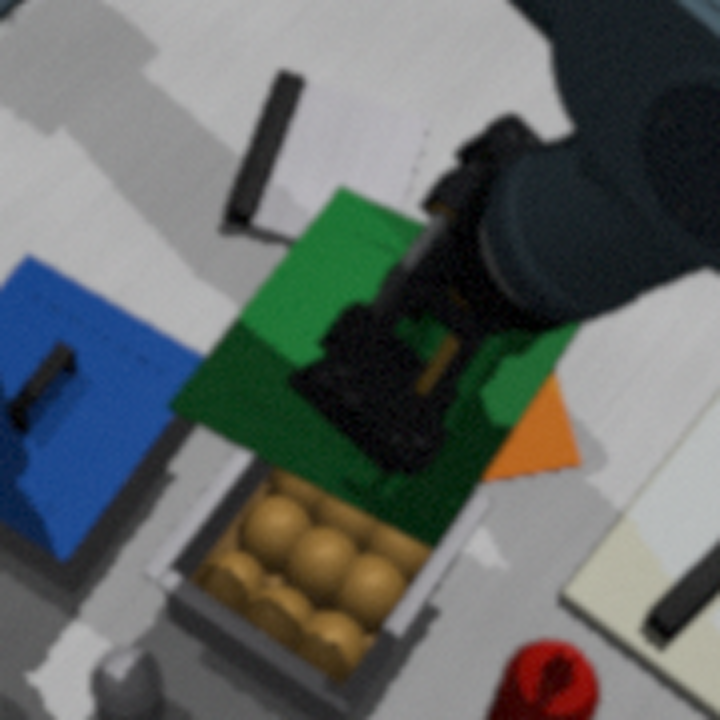

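View pics/t14.png

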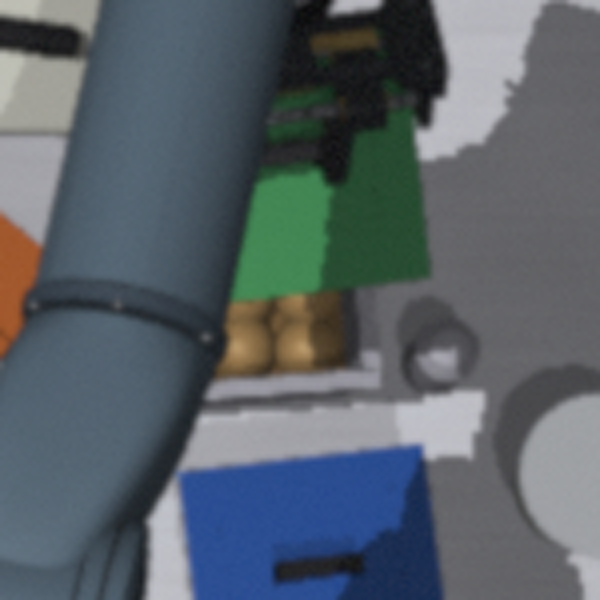

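Request:
{"op": "step_arm", "data": {"moves": [[[-14, 21, 0], [0, 0, 0]], [[-28, 42, 0], [0, 0, 0]], [[-42, 62, 0], [0, 0, 0]], [[-56, 83, 0], [0, 0, 0]], [[-67, 99, 0], [0, 0, 0]], [[-67, 99, 0], [0, 0, 0]]]}}

```text
time_s: 17.38
position: [0.66, -0.2084, 0.2449]
orientation: [-86.1, -27.6, -174.1]
wrist_force: [0.1, 0.1, -2.2]
opening: 0.676
```

Run:
```python
from a import *
import pickle
p,R=load(); save(p+R@[-.067,.099,0],R)
pc,Rc=load()
s,p,R=meas();print(p,p-pc,np.degrees(Ro.from_matrix(Rc.T@R).as_rotvec()),s["orientation"],s["wrist_force"],s["opening"],s["time_s"],s["qpos"])
```

```text
[ 0.66   -0.2084  0.2449] [0.0177 0.0061 0.0245] [ 4.1689 -0.2963  6.4342] [ -86.1325  -27.5572 -174.1032] [ 0.0655  0.1294 -2.2453] 0.6763985344887617 17.375 [  5.2741  52.0133   8.0546  54.7894   5.4742  98.6801 -71.8647]
```

Run:
```python
from a import *
s,p,R=meas(); save(p,R)
o=np.radians(34); e=Rp(34)[:,0]*0+np.array([np.cos(np.radians(5.3)),np.sin(np.radians(5.3)),0])
G=np.array([.642,-.2145,.215]); t=G+.0187*Rp(34)[:,1]; print(t)
rows(path(t,Rp(34),2))
save(t,Rp(34))
```

```text
[ 0.6316 -0.2155  0.1995]
[[[2.3, 26.9, 0.2], [-0.036, 0.003, -0.056]], [[4.6, 53.8, 0.5], [-0.073, 0.005, -0.113]]]
```

Request:
{"op": "step_arm", "data": {"moves": [[[2.3, 27, 0.2], [-0.036, 0.003, -0.056]], [[4.6, 54, 0.5], [-0.073, 0.005, -0.113]], [[4.6, 54, 0.5], [-0.073, 0.005, -0.113]], [[4.6, 54, 0.5], [-0.073, 0.005, -0.113]]]}}

```text
time_s: 17.88
position: [0.6331, -0.2158, 0.2021]
orientation: [-89.9, -33.7, -174.7]
wrist_force: [0.2, 0.3, -2.5]
opening: 0.676
```

Run:
```python
from a import *
import pickle
pc,Rc=load()
s,p,R=meas();print(p,p-pc,np.degrees(Ro.from_matrix(Rc.T@R).as_rotvec()),s["orientation"],s["wrist_force"],s["opening"],s["time_s"],s["qpos"])
W=snap("wrist");cv2.imwrite("pics/w15.png",W["color"]);S=snap("scene");T=snap("top")
crop(S,220,180,380,340,4,"pics/s15.png");crop(T,270,80,420,230,4,"pics/t15.png");pickle.dump((S,T,W,p,R),open("st15.pkl","wb"))
```

```text
[ 0.6331 -0.2158  0.2021] [ 0.0015 -0.0003  0.0026] [0.0979 0.0406 0.261 ] [ -89.8751  -33.7389 -174.7486] [ 0.1853  0.2567 -2.5086] 0.6763296809433127 17.875 [  7.2037  56.2765   7.8923  54.5815   3.9266 101.5162 -71.5369]
```

View pics/w15.png

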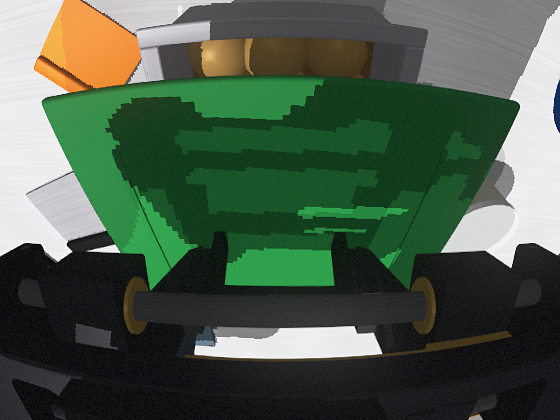

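View pics/s15.png

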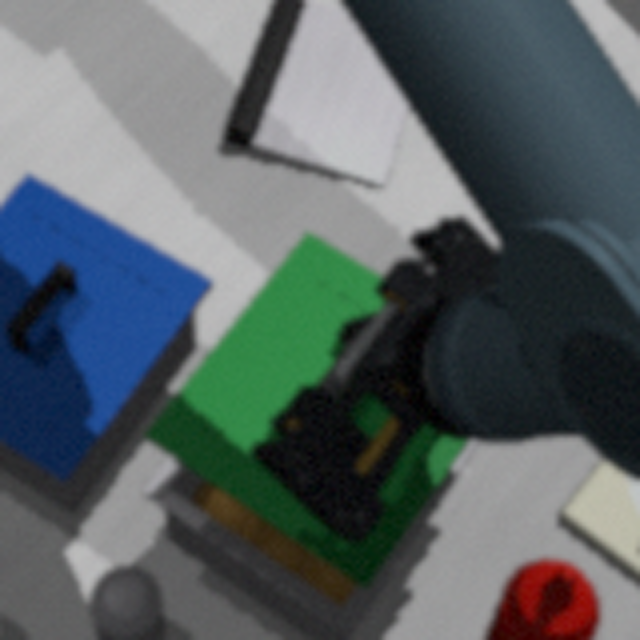

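View pics/t15.png

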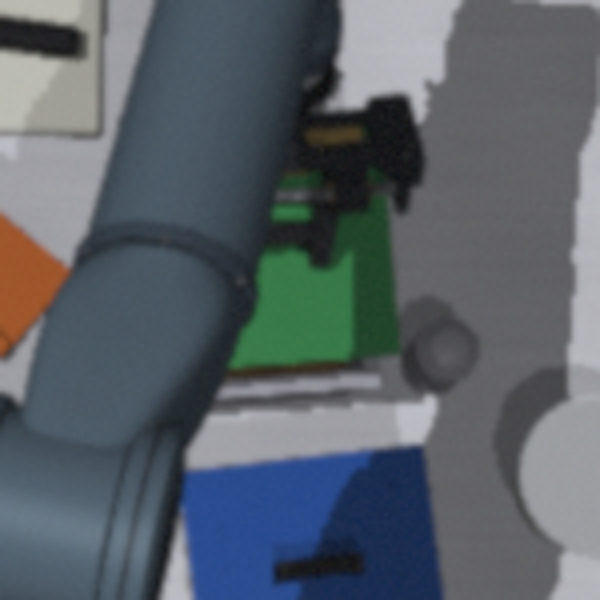

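Run:
```python
from a import *
import pickle
S,T,W,p,R=pickle.load(open("st15.pkl","rb"))
A,ra=tri([ray(T,370.3,168.4),ray(S,256.7,287.7)]); B,rb=tri([ray(S,310.5,327.3),ray(W,520.5,102)])
print("A",A,np.round(ra,4),"B",B,np.round(rb,4),"AB",np.linalg.norm(B-A))
d=B-A;print("tilt e",np.degrees(np.arcsin(d[2]/np.linalg.norm(d))),"yaw",np.degrees(np.arctan2(d[1],d[0])))
for nm,X,cam,q in(("C",A,S,(297,238.6)),("D",B,W,(41.5,101))):
    o,c=ray(cam,*q); b=(o-X)@c; disc=b*b-((o-X)@(o-X)-.176**2)
    print(nm,disc,[o+c*(-b+k*np.sqrt(max(disc,0))) for k in(-1,1)])
G=p-.0187*R[:,1]; print("G",G)
# model prediction by angle
for off in(30,32,34,36,38):
  for h in(.022,.025):
    o=np.radians(off); dd=R[:,1]; sx=-R[:,0]; uu=R[:,2]
    m=-(np.cos(o)*dd+np.sin(o)*sx); e=np.cos(o)*sx-np.sin(o)*dd; c=G-m*h
    print(off,h,"tilt",round(np.degrees(np.arcsin(e[2])),1),"A",np.round(proj(S,c-.081*e+.088*uu),1),np.round(proj(T,c-.081*e+.088*uu),1),"B",np.round(proj(S,c+.081*e+.088*uu),1),np.round(proj(W,c+.081*e+.088*uu),1),"C",np.round(proj(S,c-.081*e-.088*uu),1),"D",np.round(proj(W,c+.081*e-.088*uu),1))
```

```text
A [ 0.5752 -0.3051  0.1955] [0.0026 0.0026] B [ 0.7356 -0.2944  0.1976] [0.0008 0.0008] AB 0.16079167247251797
tilt e 0.761590166231276 yaw 3.8300107790475977
C 0.006756856812081713 [array([ 0.6076, -0.1951,  0.329 ]), array([ 0.5609, -0.13  ,  0.1855])]
D 0.013799288356300218 [array([ 0.8047, -0.265 ,  0.3568]), array([ 0.7175, -0.1193,  0.1944])]
G [ 0.6434 -0.2148  0.2177]
30 0.022 tilt -3.7 A [252.4 286.9] [371.8 169.4] B [308.2 326.8] [507.9 101.8] C [293.8 235.3] D [ 50.  102.3]
30 0.025 tilt -3.7 A [252.4 287.4] [371.6 169.7] B [308.1 327.2] [504.   98.3] C [293.7 235.8] D [53.9 98.8]
32 0.022 tilt -1.7 A [252.7 287.6] [371.6 169.4] B [308.6 326.6] [512.3 103.6] C [294.  235.9] D [ 45.7 104.1]
32 0.025 tilt -1.7 A [252.7 288. ] [371.4 169.6] B [308.5 327. ] [508.3  99.7] C [293.9 236.5] D [ 49.6 100.3]
34 0.022 tilt 0.3 A [253.  288.2] [371.4 169.3] B [309.  326.5] [516.7 105.8] C [294.2 236.6] D [ 41.2 106.3]
34 0.025 tilt 0.3 A [253.1 288.7] [371.2 169.5] B [308.9 326.9] [512.8 101.6] C [294.1 237.2] D [ 45.2 102.1]
36 0.022 tilt 2.3 A [253.3 288.8] [371.2 169.2] B [309.3 326.2] [521.3 108.3] C [294.4 237.3] D [ 36.7 108.8]
36 0.025 tilt 2.3 A [253.4 289.3] [371.  169.4] B [309.3 326.7] [517.3 103.7] C [294.4 237.9] D [ 40.7 104.2]
38 0.022 tilt 4.3 A [253.7 289.5] [371. 169.] B [309.6 326. ] [525.9 111.2] C [294.6 238. ] D [ 32.1 111.7]
38 0.025 tilt 4.3 A [253.8 290. ] [370.8 169.2] B [309.6 326.5] [521.9 106.2] C [294.7 238.6] D [ 36.1 106.8]
```

Run:
```python
from a import *
import pickle
S,T,W,p,R=pickle.load(open("st15.pkl","rb"))
z=.1935
A,B,C=[onz(S,*q,z) for q in((256.7,287.7),(310.5,327.3),(297,238.6))]
print(A,B,C,"AB",np.linalg.norm(B-A),"AC",np.linalg.norm(C-A),"yaws",np.degrees(np.arctan2(*(B-A)[[1,0]])),np.degrees(np.arctan2(*(C-A)[[1,0]]))-90,"centre",(B+C)/2)
At=onz(T,370.3,168.4,z); print("T A",At,"S-T",A-At)
y=np.radians(5); e=np.array([np.cos(y),np.sin(y),0]); v=np.array([-np.sin(y),np.cos(y),0]); print("T centre",At+.081*e+.088*v)
# wrist: pan rim far corners visible and lid
for q in((137.5,31),(428,30)): print("W pan far-corner",onz(W,*q,.1))
```

```text
[ 0.5764 -0.3026  0.1935] [ 0.7358 -0.2933  0.1935] [ 0.5635 -0.1336  0.1935] AB 0.15972140524303777 AC 0.16946876908239641 yaws 3.3239801556222095 4.347659618022433 centre [ 0.6497 -0.2135  0.1935]
T A [ 0.5738 -0.3074  0.1935] S-T [0.0025 0.0048 0.    ]
T centre [ 0.6468 -0.2127  0.1935]
W pan far-corner [ 0.7122 -0.124   0.1   ]
W pan far-corner [ 0.7295 -0.2967  0.1   ]
```

Run:
```python
from a import *
pc,Rc=load(); s,p,R=meas(); print(p-pc,np.degrees(Ro.from_matrix(Rc.T@R).as_rotvec()))
w=[(pc+np.array([-.0055,-.0024,z]),Rc) for z in(-.02,-.04,-.06,-.068)]
rows(w)
```

```text
[0.0019 0.0002 0.0035] [0.1376 0.0074 0.3443]
[[[-6.5, 19.8, 1.9], [0.0, 0.0, 0.0]], [[-17.6, 36.3, 1.9], [0.0, 0.0, 0.0]], [[-28.8, 52.9, 1.9], [0.0, 0.0, 0.0]], [[-33.3, 59.6, 1.9], [0.0, 0.0, 0.0]]]
```

Request:
{"op": "step_arm", "data": {"moves": [[[-6.5, 20, 2], [0, 0, 0]], [[-17.5, 36, 2], [0, 0, 0]], [[-26, 49, 2], [0, 0, 0]], [[-33, 59.5, 2], [0, 0, 0]], [[-33, 59.5, 2], [0, 0, 0]]]}}

```text
time_s: 18.65
position: [0.6266, -0.2179, 0.1324]
orientation: [-90.0, -33.9, -174.7]
wrist_force: [0.5, 0.5, -3.1]
opening: 0.672
```

Run:
```python
from a import *
import pickle
s,p,R=meas();print(p,s["orientation"],s["wrist_force"],s["opening"],s["time_s"],s["qpos"]); save(p,R)
W=snap("wrist");cv2.imwrite("pics/w16.png",W["color"]);S=snap("scene");T=snap("top")
crop(S,240,230,370,350,6,"pics/s16.png");crop(T,290,100,400,190,7,"pics/t16.png");pickle.dump((S,T,W,p,R),open("st16.pkl","wb"))
```

```text
[ 0.6266 -0.2179  0.1324] [ -89.956   -33.9361 -174.6915] [ 0.4704  0.4605 -3.1141] 0.672410941348114 18.65 [  7.4665  59.5365   7.479   57.78     3.799   95.2978 -72.2767]
```

View pics/w16.png

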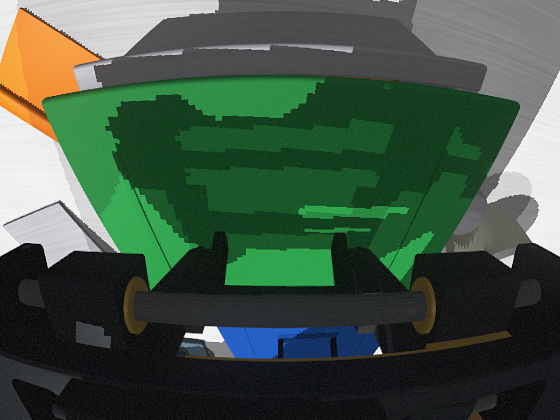

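View pics/s16.png

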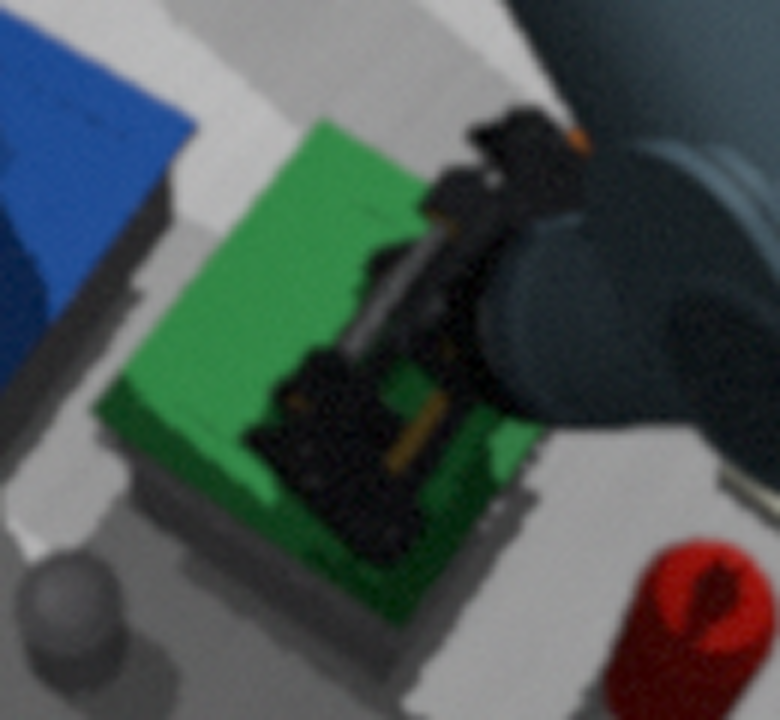

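View pics/t16.png

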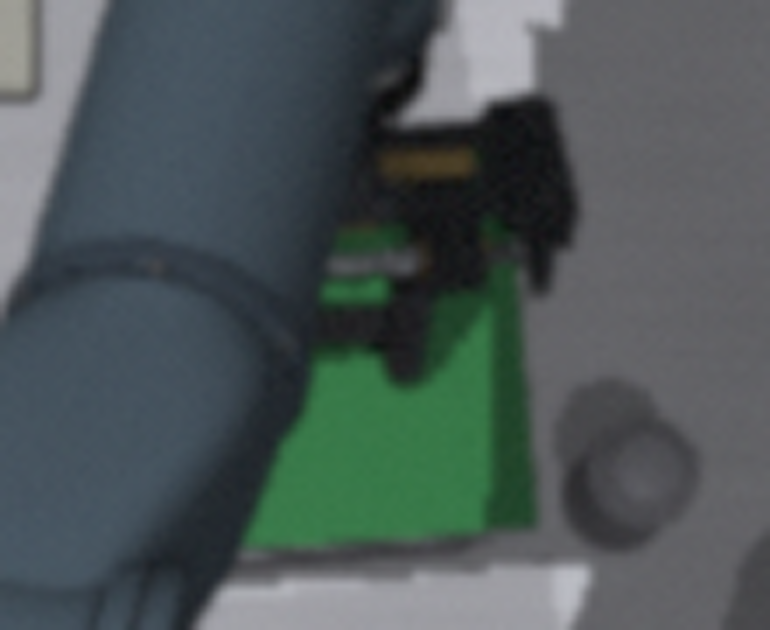

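Run:
```python
from a import *
import pickle
S,T,W,p,R=pickle.load(open("st16.pkl","rb"))
z=.1255
A,B,C=[onz(S,*q,z) for q in((255.5,298),(306.7,334.7),(293.7,250))]
print("S AB",np.linalg.norm(B-A),"AC",np.linalg.norm(C-A),"yaws",np.degrees(np.arctan2(*(B-A)[[1,0]])),np.degrees(np.arctan2(*(C-A)[[1,0]]))-90,"centre",(B+C)/2,"minus pan",(B+C)/2-[.6453,-.2155,.1])
y=np.radians(5.3); e=np.array([np.cos(y),np.sin(y),0]); v=np.array([-np.sin(y),np.cos(y),0])
At=onz(T,366.7,175,z); c=At+.081*e+.088*v;print("T centre",c,"minus pan",c-[.6398,-.2145,.1])
a,b=onz(W,75,66.5,.1),onz(W,487,66,.1); D,Bw=onz(W,42,101,z),onz(W,520.5,102,z)
print("W pan",a,b,np.linalg.norm(a-b),"lid",D,Bw,np.linalg.norm(D-Bw)); print("lid-pan",(D+Bw-a-b)/2, "yaw pan/lid",[np.degrees(np.arctan2(*(q)[[0,1]]*[1,-1])) for q in(b-a,Bw-D)])
At,rr=tri([ray(T,366.7,175),ray(S,255.5,298)]);Bt,r2=tri([ray(S,306.7,334.7),ray(W,520.5,102)]);print(At,rr,Bt,r2)
```

```text
S AB 0.15883841908806576 AC 0.17088864195627682 yaws 4.437282960187425 4.892700506299249 centre [ 0.6437 -0.2151  0.1255] minus pan [-0.0016  0.0004  0.0255]
T centre [ 0.6401 -0.2138  0.1255] minus pan [0.0003 0.0007 0.0255]
W pan [ 0.7132 -0.1241  0.1   ] [ 0.7297 -0.2963  0.1   ] 0.17297284227834236 lid [ 0.7114 -0.1227  0.1255] [ 0.7275 -0.2986  0.1255] 0.1766721464304179
lid-pan [-0.0019 -0.0004  0.0255] yaw pan/lid [np.float64(5.465440917351998), np.float64(5.238788665548072)]
[ 0.5695 -0.3075  0.1231] [np.float64(0.002352291959748723), np.float64(0.0023522919597485695)] [ 0.7298 -0.2949  0.1291] [np.float64(0.000891191061877803), np.float64(0.0008911910618780606)]
```

Request:
{"op": "step_arm", "data": {"moves": [[[-4, 4, 0], [0, 0, -0.01]], [[-7, 8, 0], [0, 0, -0.02]], [[-9, 12, 0], [0, 0, -0.02]], [[-10, 13.5, 0], [0, 0, -0.02]], [[-10, 13.5, 0], [0, 0, -0.02]]]}}

```text
time_s: 19.42
position: [0.6278, -0.2182, 0.1168]
orientation: [-89.9, -35.0, -174.7]
wrist_force: [-0.6, 0.5, -2.0]
opening: 0.677
```

Run:
```python
from a import *
import pickle
s,p,R=meas();pc,_=load();print(p,p-pc,s["orientation"],s["wrist_force"],s["moment"],s["opening"],s["time_s"])
W=snap("wrist");crop(W,20,20,540,300,1.5,"pics/w17.png");S=snap("scene");T=snap("top")
crop(S,240,230,370,350,6,"pics/s17.png")
```

```text
[ 0.6278 -0.2182  0.1168] [ 0.0012 -0.0003 -0.0156] [ -89.902   -34.9846 -174.7359] [-0.6329  0.5391 -2.0474] [ 0.0589 -0.8972  0.0565] 0.6769798262733411 19.425
```

View pics/w17.png

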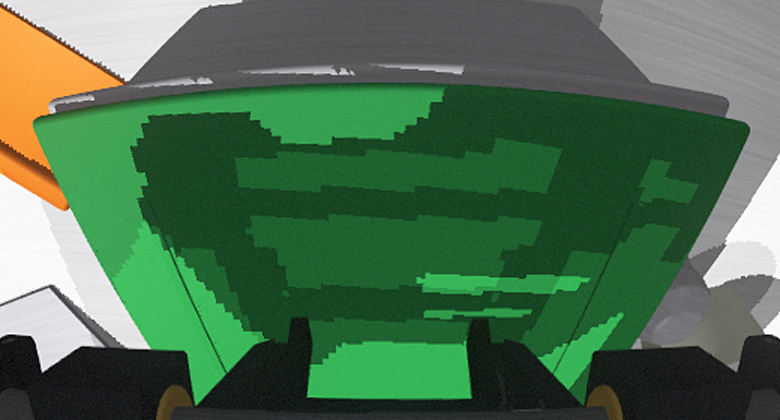

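View pics/s17.png

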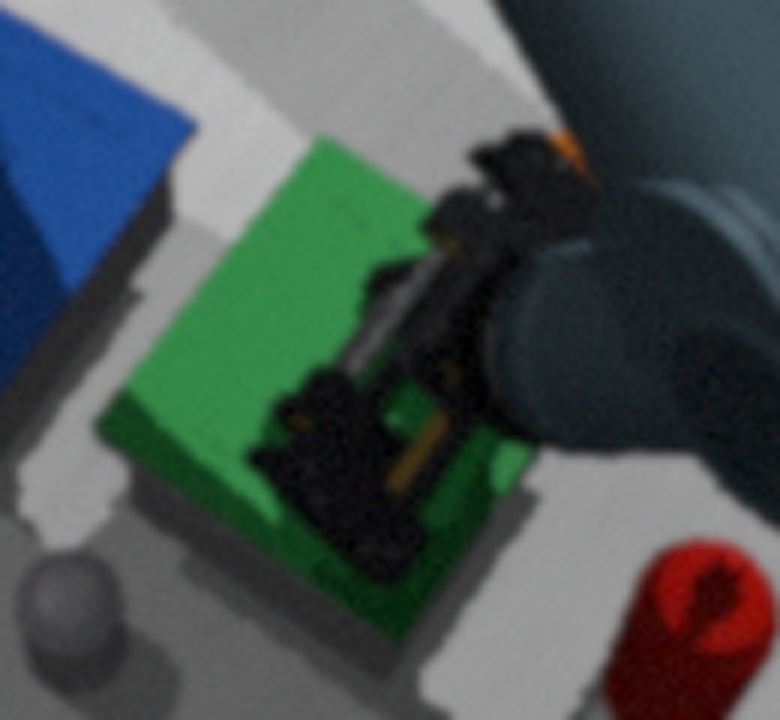

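Request:
{"op": "step_arm", "data": {"moves": [[[-1.1, 1.6, 0], [0, 0, 0]], [[-2.3, 3.3, 0], [0, 0, 0]], [[-2.3, 3.3, 0], [0, 0, 0]]]}}

```text
time_s: 19.95
position: [0.6277, -0.2181, 0.1126]
orientation: [-89.9, -35.0, -174.7]
wrist_force: [0.7, -0.2, -2.4]
opening: 0.677
```

Request:
{"op": "step_arm", "data": {"moves": [[[-0.6, 0.8, 0], [0, 0, 0]], [[-1.1, 1.6, 0], [0, 0, 0]], [[-1.1, 1.6, 0], [0, 0, 0]]]}}

```text
time_s: 20.32
position: [0.6278, -0.2182, 0.1111]
orientation: [-89.9, -35.0, -174.7]
wrist_force: [0.1, -0.7, -2.2]
opening: 0.672
```

Request:
{"op": "step_arm", "data": {"moves": [[[-0.6, 0.8, 0], [0, 0, 0]], [[-1.1, 1.6, 0], [0, 0, 0]], [[-1.1, 1.6, 0], [0, 0, 0]]]}}

```text
time_s: 20.7
position: [0.6279, -0.2183, 0.1105]
orientation: [-89.9, -35.0, -174.7]
wrist_force: [-1.2, -0.1, 6.0]
opening: 0.673
```

Run:
```python
from a import *
import pickle
s,p,R=meas();print(p,s["orientation"],s["wrist_force"],s["moment"],s["opening"],s["time_s"])
W=snap("wrist");crop(W,20,20,540,300,1.5,"pics/w18.png");S=snap("scene");T=snap("top")
crop(S,240,230,370,350,6,"pics/s18.png")
```

```text
[ 0.6279 -0.2183  0.1105] [ -89.9143  -34.9746 -174.7375] [-1.2202 -0.1129  6.0398] [0.767  0.3656 0.0214] 0.6731617804270111 20.7
```

View pics/w18.png

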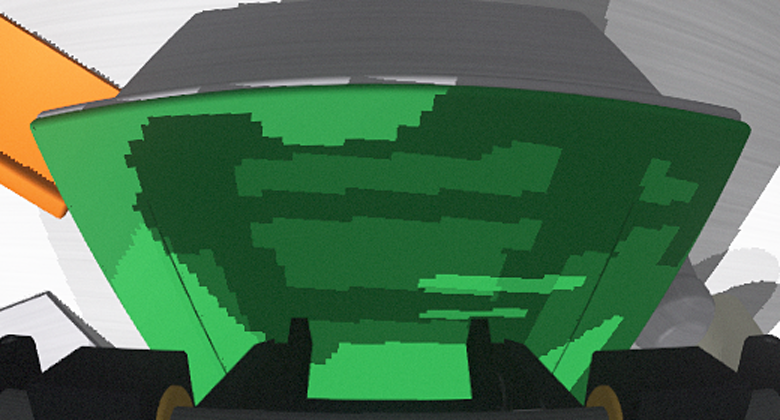

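View pics/s18.png

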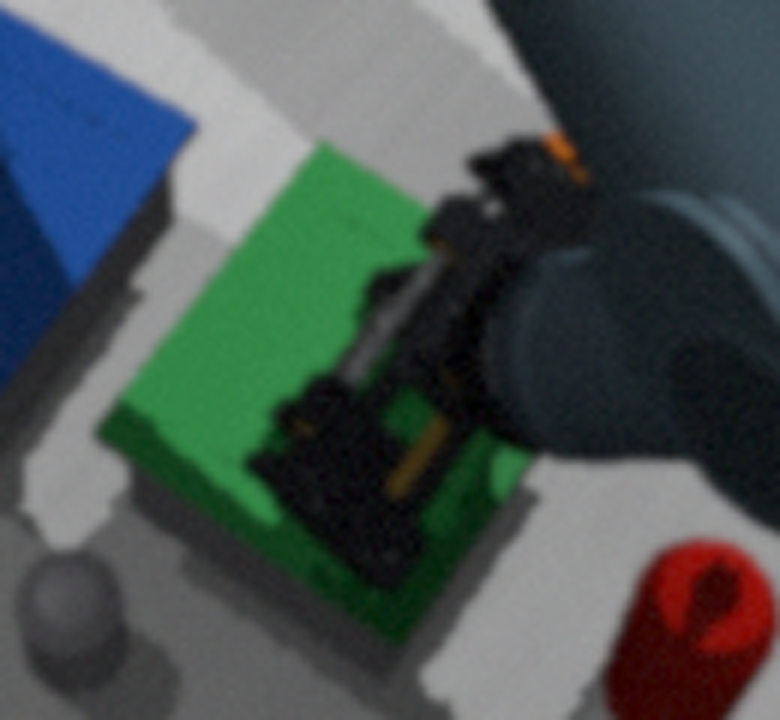

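Contact with about 9 N, at the height expected for a seated flange. I'll ease the grip so the lid can self-align, then press lightly.

Request:
{"op": "step_arm", "data": {"moves": [[[0, 0, 0], [0, 0, 0]], [[-0.3, 0.4, 0], [0, 0, 0]], [[-0.6, 0.8, 0], [0, 0, 0]], [[-0.6, 0.8, 0], [0, 0, 0]]], "grip_force": 6}}

```text
time_s: 21.35
position: [0.6281, -0.2183, 0.1101]
orientation: [-89.8, -35.0, -174.8]
wrist_force: [-0.8, 1.2, 9.4]
opening: 0.678
```

Run:
```python
from a import *
import pickle
s,p,R=meas();print(p,s["orientation"],s["wrist_force"],s["moment"],s["opening"],s["time_s"]); save(p,R)
W=snap("wrist");cv2.imwrite("pics/w19.png",W["color"]);S=snap("scene");T=snap("top")
crop(S,240,230,370,350,6,"pics/s19.png");pickle.dump((S,T,W,p,R),open("st19.pkl","wb"))
```

```text
[ 0.6281 -0.2183  0.1101] [ -89.8385  -34.9788 -174.7844] [-0.846   1.213   9.3513] [ 0.1995  0.7448 -0.1589] 0.6780486418318862 21.35
```

View pics/w19.png

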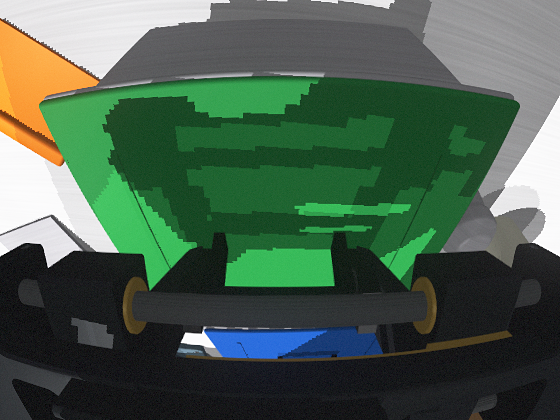

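View pics/s19.png

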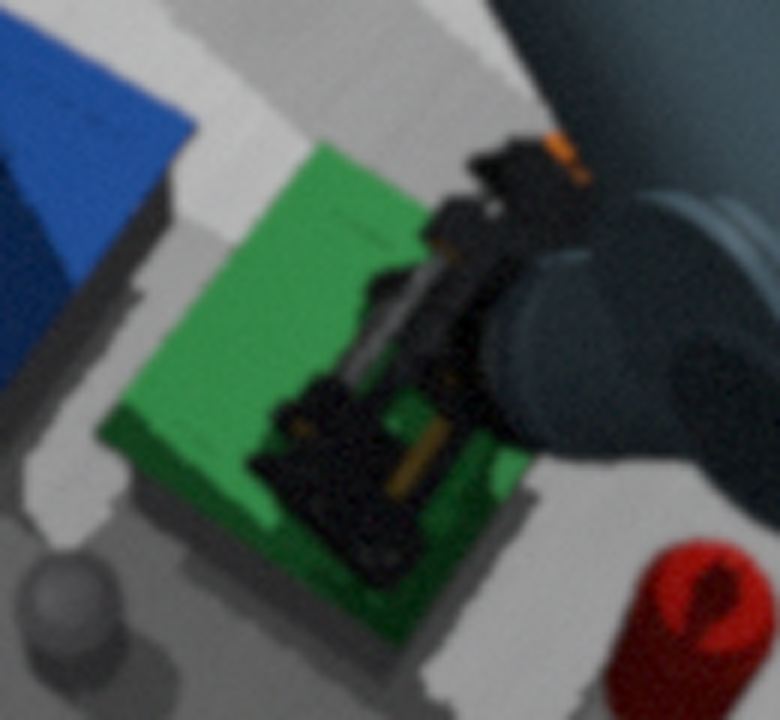

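Request:
{"op": "step_arm", "data": {"moves": [[[0.6, -0.9, 0], [0, 0, 0]], [[0.6, -0.9, 0], [0, 0, 0]], [[0.6, -0.9, 0], [0, 0, 0]]]}}

```text
time_s: 21.88
position: [0.628, -0.2183, 0.1101]
orientation: [-89.9, -35.0, -174.8]
wrist_force: [-0.9, 1.3, 6.2]
opening: 0.679
```

Request:
{"op": "step_arm", "data": {"moves": [[[0, 0, 0], [0, 0, 0]], [[0, 0, 0], [0, 0, 0]], [[0, 0, 0], [0, 0, 0]], [[0, 0, 0], [0, 0, 0]]], "gripper": 0.95}}

```text
time_s: 22.38
position: [0.628, -0.2189, 0.1095]
orientation: [-89.8, -35.0, -174.8]
wrist_force: [-0.6, -1.1, 5.1]
opening: 0.949
```

Run:
```python
from a import *
s,p,R=meas();print(p,s["orientation"],s["wrist_force"],s["moment"],s["opening"],s["time_s"])
W=snap("wrist");cv2.imwrite("pics/w20.png",W["color"])
```

```text
[ 0.628  -0.2189  0.1095] [ -89.808   -34.9566 -174.7952] [-0.5779 -1.0714  5.0636] [-0.1276  0.0422  0.1564] 0.9487580215753092 22.375
```

View pics/w20.png

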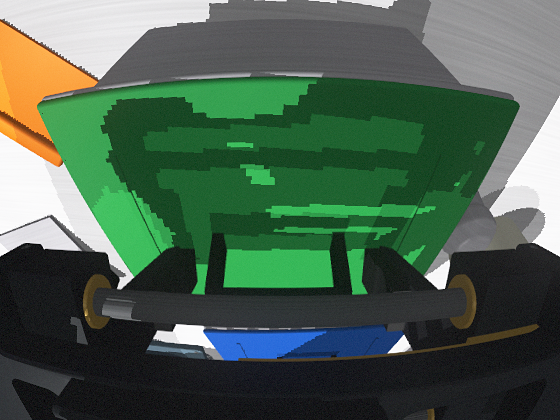

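Request:
{"op": "step_arm", "data": {"moves": [[[3, -4, 0], [0, 0, 0]], [[6, -10, 0], [0, 0, 0]], [[6, -30, 0], [0, 0, 0]], [[8, -60, 0], [0, 0, 0]], [[10, -100, 0], [0, 0, 0]], [[20, -130, 0], [0, 0, 0]], [[30, -150, 0], [0, 0, 0]]]}}

```text
time_s: 23.3
position: [0.6729, -0.2098, 0.2405]
orientation: [-89.1, -33.5, -174.7]
wrist_force: [-0.3, -0.6, -0.0]
opening: 0.947
```

Run:
```python
from a import *
import pickle
s,p,R=meas();save(p,R);print(p,s["orientation"],s["wrist_force"],s["opening"],s["time_s"],s["qpos"])
W=snap("wrist");cv2.imwrite("pics/w21.png",W["color"]);S=snap("scene");T=snap("top")
cv2.imwrite("pics/t21.png",T["color"])
crop(S,240,230,370,350,6,"pics/s21.png");pickle.dump((S,T,W,p,R),open("st21.pkl","wb"))
```

```text
[ 0.6729 -0.2098  0.2405] [ -89.1439  -33.4831 -174.7386] [-0.3374 -0.6225 -0.0191] 0.9474835932558031 23.3 [  0.7529  61.3114  26.0927  43.1892  -8.5965 109.3677 -64.7591]
```

View pics/w21.png

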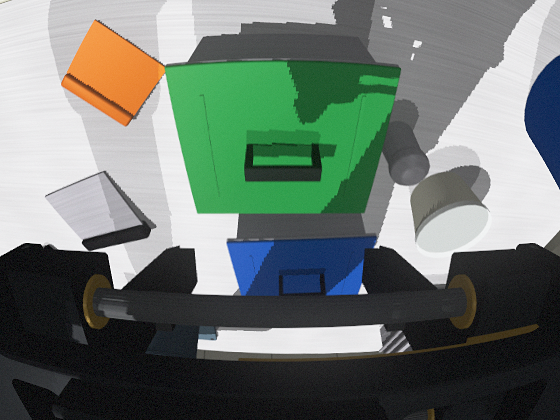

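View pics/s21.png

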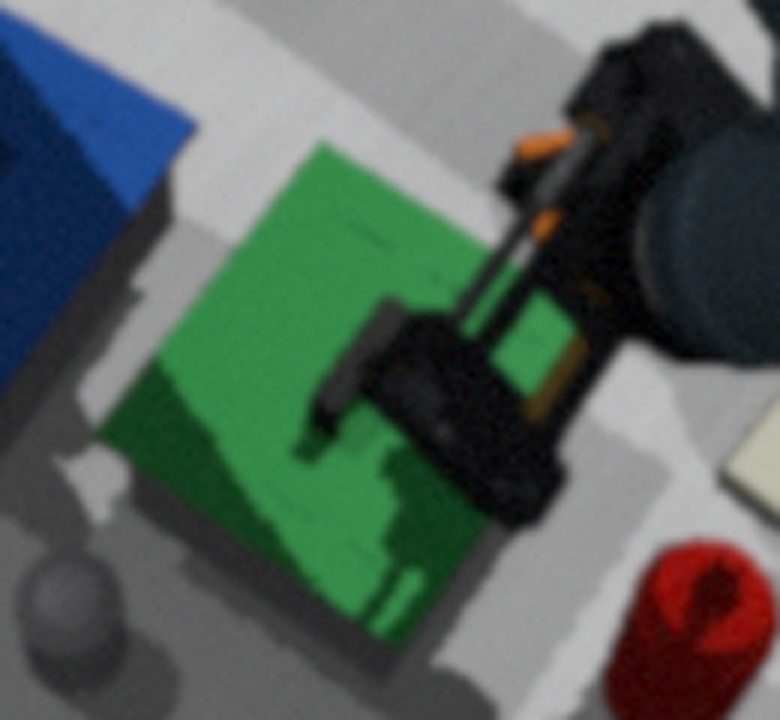

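View pics/t21.png

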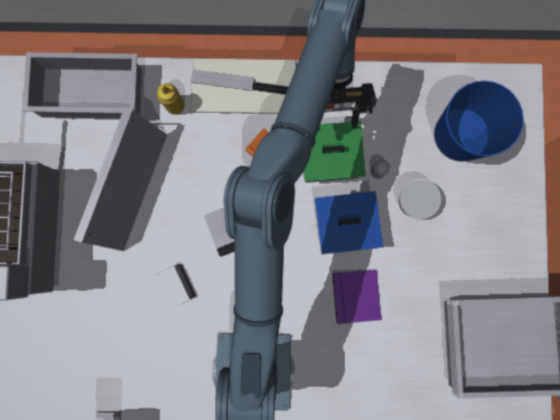

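The lid is released and lies on the pan. I'll pull clear and straighten the tool for a last check.

Request:
{"op": "step_arm", "data": {"moves": [[[10, -15, 0], [0, 0, 0.12]], [[25, -35, 0], [0, 0, 0.25]], [[40, -55, 0], [0, 0, 0.38]], [[60, -75, 0], [0, 0, 0.5]], [[85, -85, 0], [0, 0, 0.58]], [[110, -90, 0], [0, 0, 0.58]], [[130, -80, 0], [0, 0, 0.58]], [[130, -80, 0], [0, 0, 0.58]], [[130, -80, 0], [0, 0, 0.58]]]}}

```text
time_s: 24.58
position: [0.6088, -0.2143, 0.3768]
orientation: [-89.5, -0.4, -174.3]
wrist_force: [-0.3, 0.0, 0.1]
opening: 0.95
```

Run:
```python
from a import *
import pickle
s,p,R=meas();save(p,R);print(p,s["orientation"],s["wrist_force"],s["opening"],s["time_s"],s["qpos"])
W=snap("wrist");cv2.imwrite("pics/w22.png",W["color"]);S=snap("scene");T=snap("top")
cv2.imwrite("pics/s22f.png",S["color"]);crop(T,290,110,400,190,7,"pics/t22.png")
crop(S,240,230,370,350,6,"pics/s22.png");pickle.dump((S,T,W,p,R),open("st22.pkl","wb"))
S0,T0=pickle.load(open("st0.pkl","rb"))
for n,d in(("S",S),("T",T)):
    c,_=cv2.findContours(green(d["color"]),cv2.RETR_EXTERNAL,cv2.CHAIN_APPROX_NONE)
    c=max(c,key=cv2.contourArea); print(n,cv2.contourArea(c),cv2.approxPolyDP(cv2.convexHull(c),2,True)[:,0].tolist())
```

```text
[ 0.6088 -0.2143  0.3768] [ -89.4536   -0.4207 -174.2756] [-0.3072  0.009   0.0715] 0.9501411377195258 24.575 [ -2.0156  25.8782  25.5586  79.7368 -10.4479  76.9683 -60.6037]
S 3725.5 [[293, 255], [341, 285], [305, 338], [256, 302]]
T 108.0 [[302, 126], [308, 147], [304, 159]]
```

View pics/w22.png

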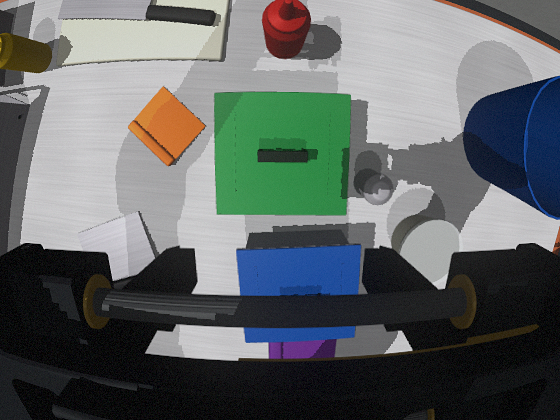

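View pics/s22.png

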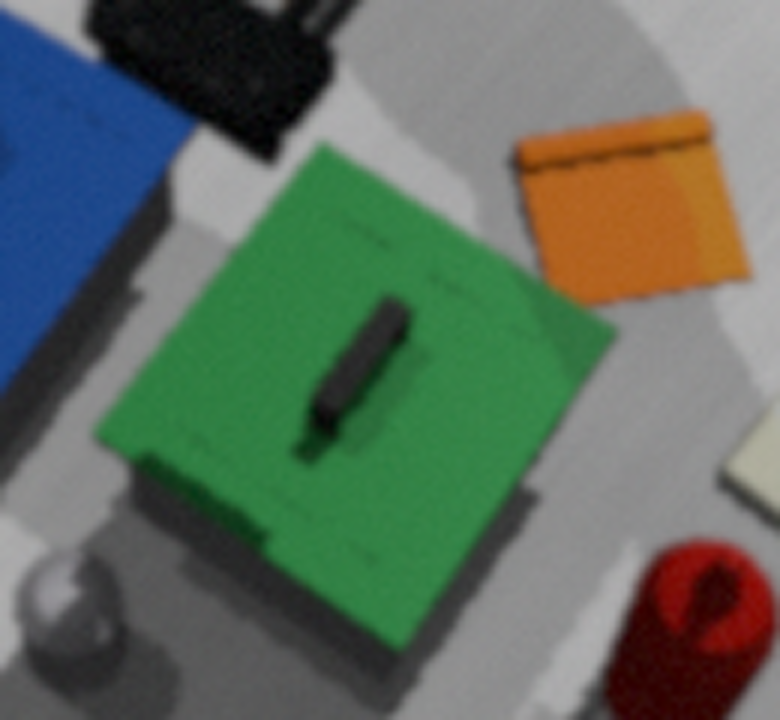

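View pics/t22.png

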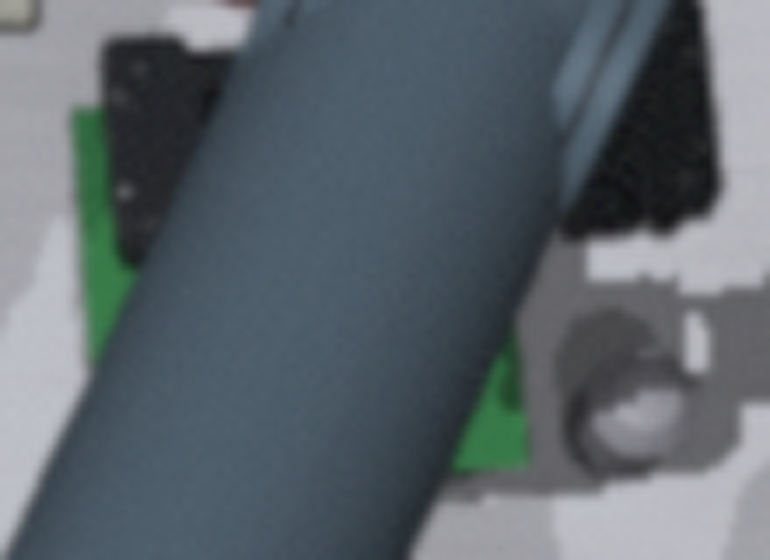

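View pics/s22f.png

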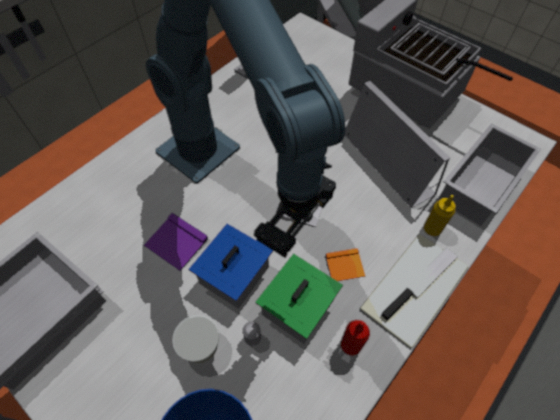

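Run:
```python
from a import *
import pickle
S,T,W,p,R=pickle.load(open("st22.pkl","rb")); S0,T0=pickle.load(open("st0.pkl","rb"))
g=[240+np.array([x,y])/6-[0,10] for x,y in((322,142),(618,330),(400,652),(94,434))]
# order C(-x,+y) , D(+x,+y), B(+x,-y), A(-x,-y)
w=[(216,214.5),(214.5,92.5),(351.5,93.5),(348.5,215.5)]
P4=[]
for q,x in zip(g,w):
    X,r=tri([ray(S,*q),ray(W,*x)]); P4.append(X); print(np.round(X,4),np.round(r,4),"S@.104",np.round(onz(S,*q,.104)[:2],4))
P4=np.array(P4);print("centre",P4.mean(0),"S@",np.mean([onz(S,*q,.104) for q in g],0))
# other things moved? diff in scene around unoccluded objects
d=cv2.absdiff(cv2.cvtColor(S["color"],6),cv2.cvtColor(S0["color"],6))
for nm,(a,b,c,e) in dict(bluepan=(190,225,272,305),tub=(170,315,222,368),shaker=(238,315,265,348),scr=(275,175,325,225),orange=(325,247,366,282)).items(): 
    A0=S0["color"][b:e,a:c];A1=S["color"][b:e,a:c]
    (dx,dy),resp=cv2.phaseCorrelate(cv2.cvtColor(A0,6).astype(np.float32),cv2.cvtColor(A1,6).astype(np.float32)); print(nm,round(dx,2),round(dy,2),round(resp,2))
```

```text
[ 0.557  -0.1386  0.111 ] [0.0028 0.0028] S@.104 [ 0.5578 -0.1359]
[ 0.7148 -0.1218  0.1008] [0.0019 0.0019] S@.104 [ 0.7166 -0.1216]
[ 0.7317 -0.2976  0.1059] [0.0021 0.0021] S@.104 [ 0.7332 -0.2961]
[ 0.5743 -0.3125  0.1169] [0.0031 0.0031] S@.104 [ 0.5738 -0.3093]
centre [ 0.6445 -0.2176  0.1087] S@ [ 0.6453 -0.2157  0.104 ]
bluepan -0.24 -0.15 0.56
tub 0.33 -0.08 0.84
shaker 0.44 -0.29 0.73
scr -1.43 1.51 0.16
orange 0.37 -0.27 0.55
```

Run:
```python
from a import *
import pickle
y=np.radians(5.4); e=np.array([np.cos(y),np.sin(y),0]); v=np.array([-np.sin(y),np.cos(y),0])
for f,meas_ in(("st22.pkl",[(216,214.5),(214.5,92.5),(351.5,93.5),(348.5,215.5)]),("st21.pkl",[(197.5,213),(165.5,67),(400.5,68),(368,212.5)])):
    S,T,W,p,R=pickle.load(open(f,"rb"))
    for tilt in(0,3):
        t=np.radians(tilt); ee=e*np.cos(t)-zz*np.sin(t); c=np.array([.6445,-.2165,.104+.08*np.sin(t)])
        q=np.array([proj(W,c+a*.081*ee+b*.088*v) for a,b in((-1,1),(1,1),(1,-1),(-1,-1))]); r=np.array(meas_)-q
        print(f,tilt,"resid-mean",np.round(r-r.mean(0),1).tolist(),"mean",np.round(r.mean(0),1))
    crop(W,150,40,420,260,2.9,"pics/"+f[:4]+"c.png")
```

```text
st22.pkl 0 resid-mean [[-1.1, -0.3], [0.0, -0.0], [-0.0, -0.1], [1.1, 0.4]] mean [1.7 2.9]
st22.pkl 3 resid-mean [[0.0, -1.0], [0.1, 0.7], [0.0, 0.6], [-0.1, -0.3]] mean [1.6 2.1]
st21.pkl 0 resid-mean [[-0.2, -1.8], [1.8, 1.3], [-2.9, 1.7], [1.2, -1.2]] mean [2. 4.]
st21.pkl 3 resid-mean [[1.1, -4.8], [1.9, 4.3], [-2.7, 4.7], [-0.3, -4.1]] mean [2. 1.]
```

View pics/st21c.png

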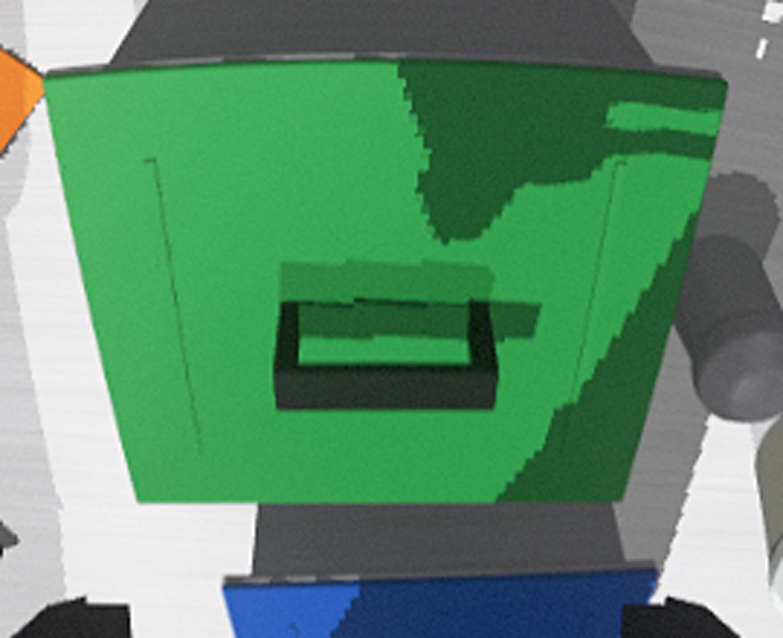

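View pics/st22c.png

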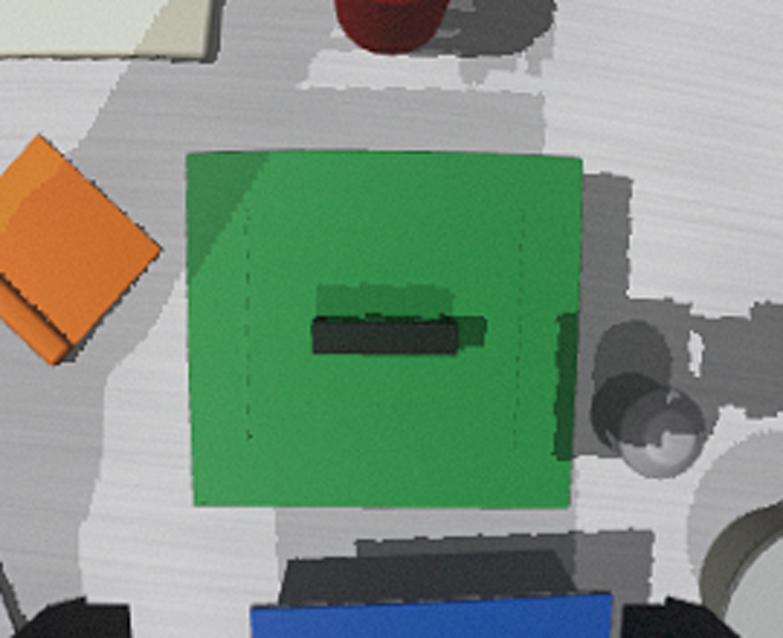

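Run:
```python
from cell import arm
s=arm.observe(); print(s["time_s"],s["wrist_force"]); print(arm.close_job())
```

```text
24.725 [-0.22379852  0.32332453 -0.2627134 ]
the job is handed in; nothing more can be done
None
```

The lid is on the open pan, handle up. I handed the job in at 24.7 s with the gripper clear and nothing touching the robot. I pushed the lid to the guard with the fingertips and tipped it up until it leaned there, about 72° steep with its handle out. I then picked it up by the handle over its length and lowered it onto the rim until I felt a light contact of about 9–12 N.

Last checks:
- **Centring:** in the scene camera the lid's centre is within 1 mm of where I first measured the pan's.
- **Height:** the lid stopped at about 104 mm, which is what a seated flange should read.
- **Flatness:** the scene camera and a low wrist view both fit a level lid. Intersecting the scene and wrist views disagreed: it put the robot-side edge about 10 mm higher than the far edge. I put that down to pixel and calibration error and did not press on the lid to test it.
- **Other things:** the blue pan, tub, shaker and orange scraper match their starting positions to within about half a pixel. The same comparison was unreliable for the bench scraper because the arm partly hid it. It looked in place, and I saw no contact with it.

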